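# Load the workshop drying racks and start the dryer

## Robot

A 7-joint arm with a two-finger parallel gripper is mounted at the origin on the work surface. World frame = base frame: x ahead of the robot, y to its left, z up, the work surface at z = 0. Lengths are in m, angles in rad, forces in N, time in s.
With the tool pointing down it reaches from about 0.35 to 0.9 m from the base axis. Payload 19.9 kg.
Tool frame: the origin (TCP) lies on the centre line of the jaws, within the pads' length; the fingertips stand 25 mm ahead of it and the grasp point (between the pads) lies 6 mm ahead of it; z points along the fingers, y is the direction in which the jaws open and shut (so a half turn about z gives the same grasp; the last joint's range is limited). The gripper opens to 94 mm and grips with 3 to 60 N. Pads are 16 mm wide; open, the fingers measure 119 mm over their backs; the gripper's body (75 mm by 177 mm) begins 78 mm behind the grasp point.
Start: joints at [-1.331, 0.417, -0.01, 1.614, 0.005, 1.111, -0.053], TCP at [0.174, 0.6, 0.23] pointing down, gripper open.
Joint ranges: [-2.81, 2.81], [-0.39, 2.02], [-1.27, 1.25], [0.06, 2.57], [-1.19, 4.33], [0.19, 2], [-2.82, 2.82]. Speed limits (rad/s): [1.89, 1.89, 2.39, 2.39, 3.01, 3.01, 3.01].

## Interface

Orientations are given as a rotation vector (axis times angle).
In Python, from rig import r gives the robot as it stands.
- The arm moves only by the tool carry_out, never from a script. Its argument "commands" is a list of rows, each a list of 7 numbers: the turn, a rotation vector about the world's x, y, z in rad, then the shift along the world's x, y, z in m, then the opening, from 0 (shut) to 1 (fully open). In form: [[ax, ay, az, tx, ty, tz, claw], ...]. A call has exactly 8 rows; each row is the pose to reach, as a shift and turn from the pose commanded when the call began; what a row does not reach only later rows make up. A row lasts 1/10 s, in which the tool goes at most 50 mm and 8.59 degrees, less where a joint would pass 70% of its speed; a pose out of reach is approached as far as the arm can. A call with a gripper value outside its range is refused whole. The fingers move at their own pace and stop on an object; "newtons" is the grip in N (left out, the last holds). Time passes only in rows, so rows that repeat a pose let the fingers close, or fill a call up. It gives the time, the measured TCP pose, the force and the opening at its end, in the units of the state.
- r.get_state(): the state, without advancing time (a new reading comes with each control period).
- r.get_image(name): name is "side" or "top" or "wrist"; returns a dict with "color" (400x640x3 uint8, red, green, blue), "vfov" (degrees; the focal length in pixels is half the picture's height over the tangent of half this angle, whatever the lens; pixels are square), "cx", "cy" (the principal point, pixels), "camera_from_world" (4x4, takes a point from world to camera coordinates). Camera axes: x right, y down, z forward; pixel columns grow to the right and rows downward; lengths in m; the calibration is good to about 2 mm. A picture is of the moment at which its call begins. There is no depth.
- r.close_job(): hands the job in, once; it reports no verdict.
The state is a dict: "time_s": time; "q": joint angles; "qvel": joint speeds; "joint_torque": joint torques, N m; "ee_pos": TCP position; "orientation": TCP orientation; "wrist_force": force on the tool from outside, world axes, zero at the start; "wrist_torque": the same for the moment, N m; "width": finger opening in m.
Only numpy, scipy, OpenCV 4.12 (cv2) and the standard library are available. Lean on these libraries where they do the work, as an engineer would, in place of code of your own. Each camera call takes 0.05 s, during which the arm holds its last target.

## Task

Clear the flat brush off the drying racks into the tool tray, lying flat, and put every square bar and turned spindle that lies on the bench into the racks, one to a bay: square bars into the rack with the flat-bottomed notches, spindles into the rack with the vee notches. Slide each one in level from the entry side so that its own edge lifts the steel keeper, seat it centred and level in its notches, and let the keeper drop fully shut behind it. When all are locked in, switch the warm-air dryer on by pushing its red lever right over, and leave the other things on the bench where they are.

Things in the scene. Friction and masses are not known exactly. Their poses are not given: they have to be found in the camera images.
- bar1_mid (a point): Centre (half-way up) of a straight square bar of pale cypress, 140 x 26 x 26 mm, 65 g, lying on the bench; x runs along its length, y and z are square to its flats. None if this bar is not there today.
- spindle1_mid (a point): Centre (half-way up) of a turned red-brown spindle, 140 mm long overall, 75 g: a square middle block 52 mm long and 26 x 26 mm (grasp it there; it lies on this block) and on each side a round journal of 24 mm diameter, 44 mm long, on the same axis. x runs along its length. None if this spindle is not there today.
- bar2_mid (a point): Centre (half-way up) of a straight square bar of pale cypress, 140 x 26 x 26 mm, 65 g, lying on the bench; x runs along its length, y and z are square to its flats. None if this bar is not there today.
- spindle2_mid (a point): Centre (half-way up) of a turned red-brown spindle, 140 mm long overall, 75 g: a square middle block 52 mm long and 26 x 26 mm (grasp it there; it lies on this block) and on each side a round journal of 24 mm diameter, 44 mm long, on the same axis. x runs along its length. None if this spindle is not there today.
- square_rack: The square-notch rack, fixed, of orange-brown wood. Origin under its centre; 176 mm along x, 215 mm along y. Two comb boards 14 mm thick at x = +-54 mm have flat-bottomed notches 31 mm wide, floor 40 mm above the bench, front lip 44.5 mm, rear wall 58 mm. Between them only a 12 mm base plate and tie rods below 25 mm. At each seat end cheeks 54 mm high, inner faces at x = +-78 mm. Pivot posts 68 mm high in the boards, 36 mm to the -y side of each seat.
- square_rack_seat1 (a point): Seat point of bay 1, on the +y side of the square-notch rack: where the centre of a properly seated part lies, 53 mm above the bench. x runs along the seated part; +y points to the entry side: a part comes down on the +y side (its centre 55 mm from the seat clears the keeper) and enters moving towards -y.
- square_rack_keeper1 (a joint): Steel keeper of bay 1, rad: 0 shut, grows as it swings up, falls by its weight. Straps at x = +-40 mm, hinge at y -36 mm, height 60 mm; they pass over the part at 73 mm (no way in from above). Noses hang at y +17 mm from the seat, tip 60 mm high; lead-in slopes up outward to y +39 mm, 77 mm high.
- square_rack_seat2 (a point): Seat point of bay 2, on the -y side, 118 mm behind bay 1 of the square-notch rack: where the centre of a properly seated part lies, 53 mm above the bench. x runs along the seated part; +y points to the entry side: a part comes down on the +y side (its centre 55 mm from the seat clears the keeper) and enters moving towards -y.
- square_rack_keeper2 (a joint): Steel keeper of bay 2, rad, as keeper 1. A part moved level with its centre about 60.5 mm above the bench clears the lip, meets the lead-in with its upper edge and lifts the keeper about 0.25 rad; when it is over the seat and lowered, the nose drops behind it.
- vee_rack: The vee-notch rack, fixed, of pale wood. Origin under its centre; 176 mm along x, 215 mm along y. Two comb boards 14 mm thick at x = +-54 mm have 90 degree vees (seated journal's underside at 41 mm above the bench), front lip 47 mm, rear side 53 mm. Between them only a 12 mm base plate and tie rods below 25 mm. At each seat end cheeks 54 mm high, inner faces at x = +-78 mm. Pivot posts 68 mm high in the boards, 36 mm to the -y side of each seat.
- vee_rack_seat1 (a point): Seat point of bay 1, on the +y side of the vee-notch rack: where the centre of a properly seated part lies, 53 mm above the bench. x runs along the seated part; +y points to the entry side: a part comes down on the +y side (its centre 55 mm from the seat clears the keeper) and enters moving towards -y.
- vee_rack_keeper1 (a joint): Steel keeper of bay 1, rad: 0 shut, grows as it swings up, falls by its weight. Straps at x = +-40 mm, hinge at y -36 mm, height 60 mm; they pass over the part at 73 mm (no way in from above). Noses hang at y +17 mm from the seat, tip 60 mm high; lead-in slopes up outward to y +39 mm, 77 mm high.
- vee_rack_seat2 (a point): Seat point of bay 2, on the -y side, 118 mm behind bay 1 of the vee-notch rack: where the centre of a properly seated part lies, 53 mm above the bench. x runs along the seated part; +y points to the entry side: a part comes down on the +y side (its centre 55 mm from the seat clears the keeper) and enters moving towards -y.
- vee_rack_keeper2 (a joint): Steel keeper of bay 2, rad, as keeper 1. A part moved level with its centre about 60.5 mm above the bench clears the lip, meets the lead-in with its upper edge and lifts the keeper about 0.25 rad; when it is over the seat and lowered, the nose drops behind it.
- brush_grip (a point): Point to grip a flat wooden dusting brush, on the middle line of its handle half-way up, near its balance point; 70 g. It starts lying across the keeper straps of the square-notch rack's bay 1. Handle 22 mm wide, 18 mm thick, from -80 to +35 mm of this point along x; then the head, 46 mm wide, and black bristles to +115 mm.
- tray_floor (a point): Centre of the inner floor (6 mm above the bench) of the fixed open tool tray beyond the racks: 105 mm along its x, 250 mm along its y outside, walls 6 mm thick and 26 mm high.
- switch (a joint): Red-knobbed toggle lever of the warm-air dryer, rad: 0 = off (leaning to the dryer's -x, towards the robot), 1.0 = fully on (leaning to +x). Stiff (about 1 N at the knob), stays where it is left. Pivot 72 mm above the bench.
- switch_tip (a point): Centre of the lever's red ball knob (diameter 26 mm), 80 mm from the lever's pivot. At off it lies 38 mm to the -x side of the pivot, at fully on 38 mm to the +x side, about 142 mm above the bench both times.
- dryer: Warm-air bench dryer, fixed. Origin on the bench directly below the lever's pivot; a low grey control plinth 50 mm high (x from -70 to +100 mm, y from -70 to +70 mm) carries the lever, whose swing is along the dryer's x; the green blower housing, 190 mm high, stands from x = +100 to +340 mm, y from -85 to +85 mm.
- masu_a: Bystander, not to be disturbed: open square wooden box 85 x 85 x 56 mm; origin at its underside.
- masu_b: Bystander, not to be disturbed: open square wooden box 75 x 75 x 50 mm; origin at its underside.
- oil_jar: Bystander, not to be disturbed: amber jar with dark lid, 60 mm diameter, 85 mm high; origin at its underside.
- mallet: Bystander, not to be disturbed: wooden mallet 250 mm long, handle along its x; origin at its underside.
- kanna: Bystander, not to be disturbed: wooden hand plane 200 mm long lying on a planing board at the left; origin at its underside.

How it is judged:
By the outcome, as a careful person would: the job done as asked, in the order asked, and still so for the second after the job is handed in, with the robot touching nothing.
Of bar1, bar2, spindle1, spindle2 only 3 to 4 are there at a start; the rules pass over those that are not, and their reading is None.
At some moment in a run one of bar1, bar2, spindle1, spindle2 may be knocked a few centimetres aside while the robot is not near it.
Once in a run the grip may slacken for a moment while it holds something.
It also fails if it takes over 210 s, if anything falls off the work surface, if the arm or the gripper's body presses on something with over 40 N, if the wrist force passes 120 N, or if a joint passes its speed limit or range.

## Working session

There is one attempt and no reset: what is moved stays moved. The work goes in short steps, Python scripts to look and compute and a tool call to move; the robot and the scene stay as the last step left them, time stands still between calls to the robot, and variables do not carry over. Pictures are saved under pics/ and viewed, and the job is handed in when it is done.

Besides the shell and the picture viewer there is one more tool, called after "Request:" by a JSON object that holds its "name" and its "arguments". carry_out: Moves the arm, as the interface text tells. Its arguments: {"type":"object","properties":{"commands":{"type":"array","items":{"type":"array","items":{"type":"number"}}},"newtons":{"type":"number"}},"required":["commands"]}

```bash
ls; mkdir -p pics; cat > h.py <<'E'
import numpy as np, cv2
from rig import r
def snap(n,fn):
    im=r.get_image(n); cv2.imwrite('pics/'+fn,im['color'][:,:,::-1]); np.savez('pics/'+fn+'.npz',**{k:im[k] for k in ('vfov','cx','cy','camera_from_world')}); return im
def K(im):
    f=200/np.tan(np.radians(float(im['vfov']))/2); return f,float(im['cx']),float(im['cy'])
def ray(im,u,v,z):
    f,cx,cy=K(im); M=np.array(im['camera_from_world']); R=M[:3,:3]; c=-R.T@M[:3,3]
    d=R.T@np.array([(u-cx)/f,(v-cy)/f,1]); return c+d*(z-c[2])/d[2]
def proj(im,p):
    f,cx,cy=K(im); M=np.array(im['camera_from_world']); q=M[:3,:3]@np.array(p)+M[:3,3]; return np.array([cx+f*q[0]/q[2],cy+f*q[1]/q[2]])
def load(fn): return np.load('pics/'+fn+'.npz')
E
python3 - <<'E'
from h import *
for n in ('top','side','wrist'):
    im=snap(n,n+'0.png'); M=np.array(im['camera_from_world']); print(n,im['vfov'],im['cx'],im['cy'],-M[:3,:3].T@M[:3,3],M[2,:3])
s=r.get_state(); print(s)
E
```

```text
pics
top 46.71129392502723 323.2463182231011 197.63258380473462 [0.2039654  0.10465268 1.5385909 ] [ 0.20397816  0.00939014 -0.9789304 ]
side 45.38808830937125 321.6748976788657 187.5993795928083 [-0.38030317 -1.09640109  1.07438378] [ 0.49368399  0.67759872 -0.54510191]
wrist 65.49539456923708 322.4086338942336 196.04253651602394 [0.10853488 0.61878273 0.38292726] [ 0.22632448 -0.06729412 -0.97172462]
{'time_s': 0.15, 'q': array([-1.33049909,  0.41783514, -0.01034447,  1.61398267,  0.00469093,
        1.11067742, -0.05300275]), 'qvel': array([-0.00031536, -0.00025379,  0.00103017, -0.00032827,  0.00160327,
        0.00019095, -0.00062379]), 'joint_torque': array([ 6.68370285e-04, -8.51537776e+01,  6.39347602e-01, -4.26130307e+01,
       -4.87440429e-02,  1.71261665e-02,  1.76416702e-04]), 'ee_pos': array([0.17371494, 0.60012739, 0.22999223]), 'orientation': array([-4.41112591e-01, -3.11039563e+00,  1.37487802e-03]), 'wrist_force': array([ 0.01247092, -0.38243096,  0.32889583]), 'wrist_torque': array([-0.0064063 ,  0.01608239, -0.04620358]), 'width': 0.09436949836712787}
```

View pics/top0.png

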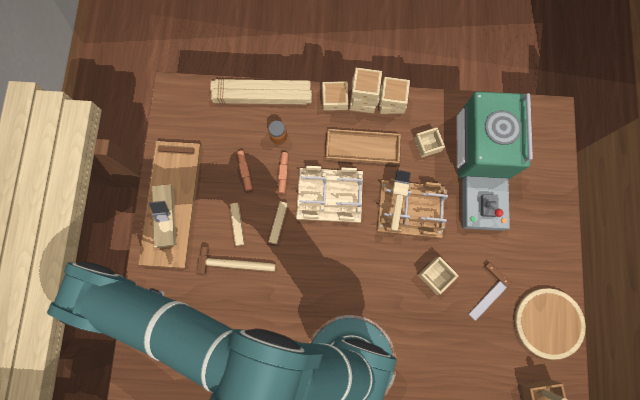

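View pics/side0.png

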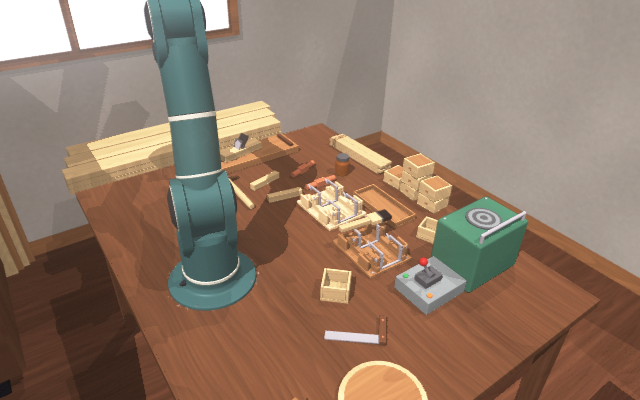

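View pics/wrist0.png

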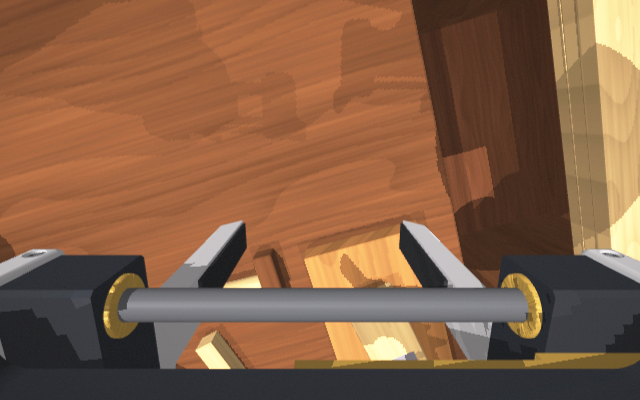

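```bash
python3 - <<'E'
import cv2
a=cv2.imread('pics/top0.png'); c=a[110:280,190:450]; cv2.imwrite('pics/topz.png',cv2.resize(c,None,fx=3,fy=3,interpolation=cv2.INTER_CUBIC))
a=cv2.imread('pics/side0.png'); c=a[140:290,220:440]; cv2.imwrite('pics/sidez.png',cv2.resize(c,None,fx=3.6,fy=3.6,interpolation=cv2.INTER_CUBIC))
E
```

```text
(no output)
```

View pics/topz.png

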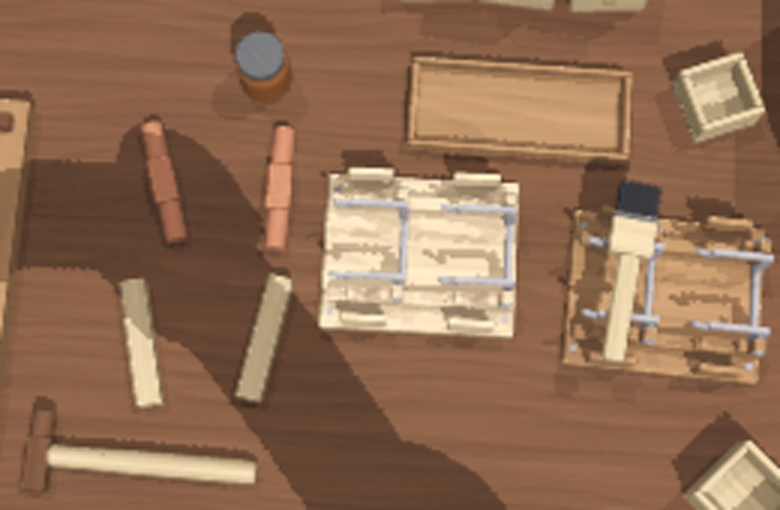

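View pics/sidez.png

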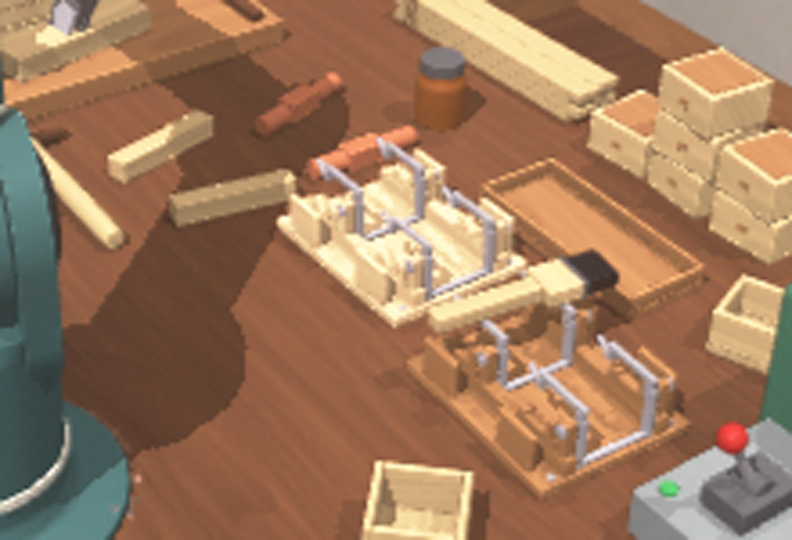

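```bash
python3 - <<'E'
from h import *
im=load('top0.png')
def w(n,X,Y,z):
    p=ray(im,190+X/3,110+Y/3,z); print(n,p.round(4)); return p
def seg(n,a,b,z):
    p=w(n,*a,z);q=w(n,*b,z); d=p-q; print('   mid',((p+q)/2).round(4),'len',np.linalg.norm(d).round(4),'ang',np.degrees(np.arctan2(d[1],d[0])).round(1))
seg('spA',(153,124),(177,240),.02)
seg('spB',(285,126),(274,248),.02)
seg('barA',(133,280),(148,405),.026)
seg('barB',(280,276),(248,402),.026)
seg('brush',(622,220),(614,358),.09)
for n,X,Y in (('v',332,172),('v',519,182),('v',513,334),('v',322,328)): w(n,X,Y,.012)
for n,X,Y in (('s',577,209),('s',768,224),('s',757,382),('s',565,364)): w(n,X,Y,.012)
for n,X,Y in (('t',412,57),('t',632,70),('t',628,158),('t',409,144)): w(n,X,Y,.026)
f=ray(im,499,212,.142);print('knob',f)
E
```

```text
spA [0.6639 0.4099 0.02  ]
spA [0.5307 0.3698 0.02  ]
   mid [0.5973 0.3899 0.02  ] len 0.1391 ang 16.8
spB [0.6711 0.2597 0.02  ]
spB [0.5285 0.2607 0.02  ]
   mid [0.5998 0.2602 0.02  ] len 0.1427 ang -0.4
barA [0.4811 0.413  0.026 ]
barA [0.3441 0.3826 0.026 ]
   mid [0.4126 0.3978 0.026 ] len 0.1403 ang 12.5
barB [0.4959 0.2508 0.026 ]
barB [0.3542 0.2744 0.026 ]
   mid [0.4251 0.2626 0.026 ] len 0.1436 ang -9.4
brush [ 0.5678 -0.1164  0.09  ]
brush [ 0.4182 -0.1125  0.09  ]
   mid [ 0.493  -0.1144  0.09  ] len 0.1497 ang -1.5
v [0.6226 0.2028 0.012 ]
v [ 0.6244 -0.0101  0.012 ]
v [ 0.4495 -0.0113  0.012 ]
v [0.4428 0.2009 0.012 ]
s [ 0.597  -0.0771  0.012 ]
s [ 0.5933 -0.2932  0.012 ]
s [ 0.4131 -0.2826  0.012 ]
s [ 0.4197 -0.0703  0.012 ]
t [0.7609 0.1203 0.026 ]
t [ 0.7614 -0.1323  0.026 ]
t [ 0.6564 -0.1308  0.026 ]
t [0.6571 0.1173 0.026 ]
knob [ 0.48424915 -0.422305    0.142     ]
```

Request:
{"name": "carry_out", "arguments": {"commands": [[0,0,0.035,0.02,-0.03,0.03,1],[0,0,0.07,0.05,-0.07,0.06,1],[0,0,0.105,0.08,-0.11,0.08,1],[0,0,0.14,0.11,-0.15,0.1,1],[0,0,0.175,0.13,-0.19,0.12,1],[0,0,0.21,0.16,-0.23,0.13,1],[0,0,0.245,0.19,-0.27,0.14,1],[0,0,0.28,0.22,-0.31,0.15,1]]}}

```text
time_s: 0.95
ee_pos: [0.3843, 0.3021, 0.3776]
orientation: [0.0, 3.141, 0.001]
wrist_force: [1.0, 0.9, -0.7]
width: 0.0939
```

Request:
{"name": "carry_out", "arguments": {"commands": [[0,0,0,0.03,-0.04,0,1],[0,0,0,0.06,-0.08,0,1],[0,0,0,0.09,-0.12,0,1],[0,0,0,0.12,-0.16,0,1],[0,0,0,0.15,-0.2,0,1],[0,0,0,0.18,-0.24,0,1],[0,0,0,0.21,-0.28,0,1],[0,0,0,0.24,-0.32,0,1]]}}

```text
time_s: 1.75
ee_pos: [0.6245, -0.0177, 0.3769]
orientation: [0.002, 3.142, -0.0]
wrist_force: [-0.2, 0.5, 0.5]
width: 0.0943
```

```bash
python3 - <<'E'
from h import *
im=snap('wrist','w1.png');snap('top','top1.png'); M=np.array(im['camera_from_world']); print(-M[:3,:3].T@M[:3,3],M[:3,:3].round(3))
s=r.get_state(); print(s['time_s'],s['ee_pos'],s['orientation'],s['q'].round(2))
E
```

```text
[ 0.55658154 -0.01798701  0.52991689] [[ 0.001  1.    -0.001]
 [ 0.972 -0.001  0.236]
 [ 0.236 -0.001 -0.972]]
1.85 [ 0.62518117 -0.02224425  0.37573394] [-0.01377387 -3.14024096  0.00507617] [-0.37  0.35  0.49  1.43 -0.16  1.4   1.68]
```

View pics/w1.png

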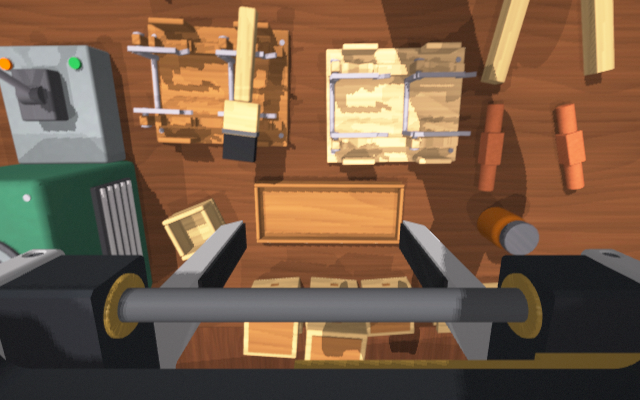

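View pics/top1.png

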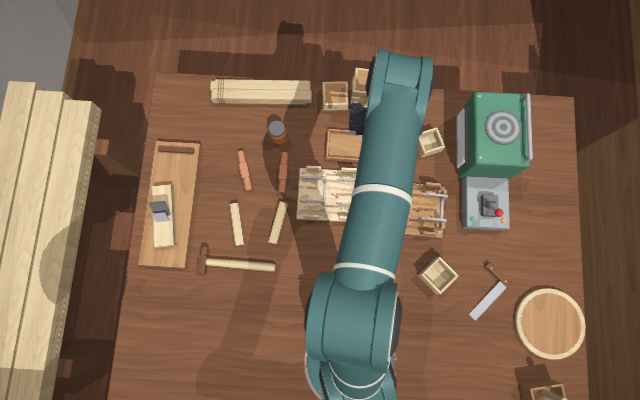

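```bash
python3 - <<'E'
import cv2
a=cv2.imread('pics/w1.png'); 
cv2.imwrite('pics/w1a.png',cv2.resize(a[0:170,110:310],None,fx=4,fy=4,interpolation=cv2.INTER_CUBIC)[:600])
cv2.imwrite('pics/w1b.png',cv2.resize(a[30:180,300:500],None,fx=4,fy=4,interpolation=cv2.INTER_CUBIC))
E
```

```text
(no output)
```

View pics/w1a.png

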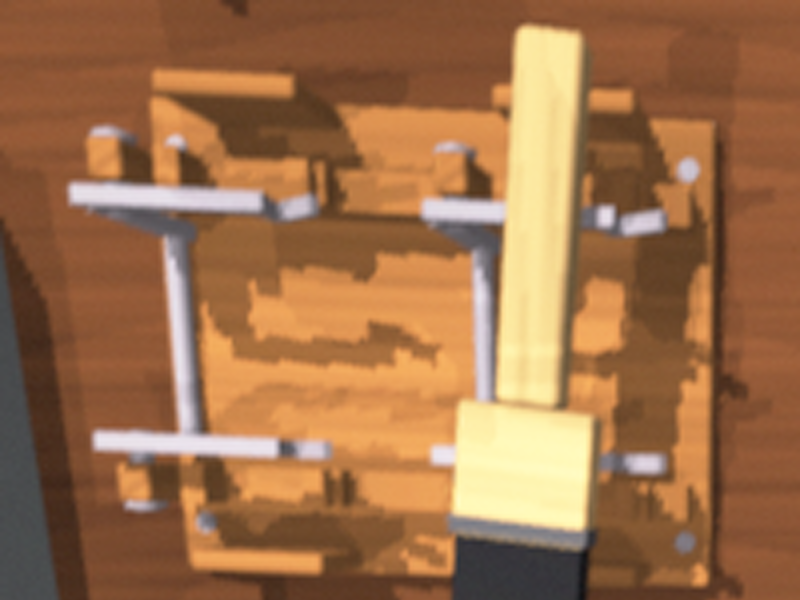

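View pics/w1b.png

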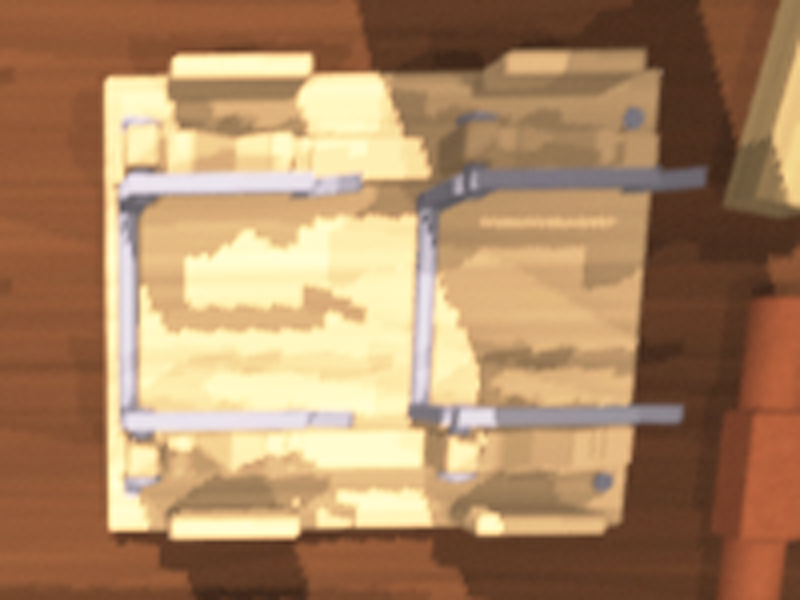

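```bash
cat >> h.py <<'E'
from scipy.optimize import least_squares
def tf(p,x): 
    c,s=np.cos(p[2]),np.sin(p[2]); return np.array([p[0]+c*x[0]-s*x[1],p[1]+s*x[0]+c*x[1],x[2]])
def fit(im,p0,pts):
    g=lambda p: np.concatenate([proj(im,tf(p,x))-np.array(u) for x,u in pts])
    s=least_squares(g,p0,loss='soft_l1',f_scale=1); return s.x,g(s.x).reshape(-1,2)
E
python3 - <<'E'
from h import *
im=load('w1.png')
v=lambda X,Y:(300+X/4,30+Y/4)
s=lambda X,Y:(110+X/4,Y/4)
C=[(-.088,-.1075,.012),(.088,-.1075,.012),(.088,.1075,.012),(-.088,.1075,.012)]
T=[(-.04,.098,.077),(.04,.098,.077),(-.04,-.02,.077),(.04,-.02,.077)]
pv=list(zip(C+T,[v(105,77),v(108,530),v(622,525),v(660,70),v(706,175),v(683,413),v(360,182),v(352,419)]))
ps=list(zip(C[1:]+T,[s(190,572),s(708,587),s(715,122),s(665,218),s(665,463),s(317,205),s(328,450)]))
for n,p0,pp in (('vee',(.53,.1,0),pv),('sq',(.5,-.18,0),ps)):
    p,e=fit(im,p0,pp); print(n,p.round(4),np.degrees(p[2]).round(2)); print(e.round(1).tolist())
    for y in(.059,-.059): print('seat',tf(p,(0,y,.053)).round(4))
    for z in (.02,.03,.04): print('rod bay1/2 at -36 z',z,[ (proj(im,tf(p,(0,y,z)))).round(1).tolist() for y in (.023,-.095)])
print('rod px obs vee',v(425,300),v(130,300),'sq',s(182,330),s(483,330))
for z in (.085,.094): print(ray(im,*s(550,30),z),ray(im,*s(530,405),z),ray(im,*s(521,535),z))
E
```

```text
vee [0.5362 0.0951 0.0128] 0.74
[[-0.8, -0.3], [-0.3, 0.6], [0.1, 0.0], [0.6, -0.7], [0.0, 0.3], [-0.0, 0.4], [0.2, -0.2], [0.1, 0.0]]
seat [0.5354 0.1541 0.053 ]
seat [0.537  0.0361 0.053 ]
rod bay1/2 at -36 z 0.02 [[408.9, 107.0], [334.1, 108.1]]
rod bay1/2 at -36 z 0.03 [[410.6, 106.7], [334.3, 107.8]]
rod bay1/2 at -36 z 0.04 [[412.4, 106.4], [334.6, 107.6]]
sq [ 0.5067 -0.1798 -0.0365] -2.09
[[-0.5, -0.9], [0.7, 0.0], [0.0, -0.7], [0.0, 0.3], [0.0, 0.2], [-0.6, 0.2], [0.4, 0.4]]
seat [ 0.5088 -0.1209  0.053 ]
seat [ 0.5045 -0.2388  0.053 ]
rod bay1/2 at -36 z 0.02 [[233.4, 88.2], [157.3, 85.4]]
rod bay1/2 at -36 z 0.03 [[231.5, 87.6], [153.9, 84.7]]
rod bay1/2 at -36 z 0.04 [[229.6, 86.9], [150.4, 83.9]]
rod px obs vee (406.25, 105.0) (332.5, 105.0) sq (155.5, 82.5) (230.75, 82.5)
[ 0.41542726 -0.11425749  0.085     ] [ 0.53071314 -0.12780035  0.085     ] [ 0.57443487 -0.13366218  0.085     ]
[ 0.4182826  -0.11231009  0.094     ] [ 0.53123642 -0.12557899  0.094     ] [ 0.57407372 -0.13132225  0.094     ]
```

```bash
python3 - <<'E'
from h import *
snap('top','top2.png')
s=r.get_state(); print(s['time_s'],s['ee_pos'],s['orientation'],s['qvel'].round(3))
E
```

```text
1.9 [ 0.62425068 -0.01919171  0.3758695 ] [-9.98228606e-03 -3.14002440e+00  2.81335123e-03] [-0.054 -0.041 -0.043  0.032  0.004 -0.002 -0.032]
```

Request:
{"name": "carry_out", "arguments": {"commands": [[0,0,-0.014,-0.016,-0.013,-0.025,1],[0,0,-0.028,-0.032,-0.026,-0.05,1],[0,0,-0.042,-0.048,-0.039,-0.075,1],[0,0,-0.056,-0.064,-0.052,-0.1,1],[0,0,-0.07,-0.08,-0.065,-0.125,1],[0,0,-0.084,-0.096,-0.078,-0.15,1],[0,0,-0.098,-0.112,-0.091,-0.175,1],[0,0,-0.111,-0.1265,-0.1024,-0.2,1]]}}

```text
time_s: 2.7
ee_pos: [0.4962, -0.1178, 0.1763]
orientation: [0.176, 3.136, 0.001]
wrist_force: [0.3, 0.2, -0.7]
width: 0.0937
```

```bash
python3 - <<'E'
from h import *
im=snap('wrist','w2.png')
s=r.get_state(); print(s['time_s'],s['ee_pos'],s['orientation'],s['qvel'].round(3))
E
```

```text
2.75 [ 0.49261178 -0.11930075  0.17282883] [-1.80431063e-01 -3.13186255e+00 -3.05826845e-04] [-0.022 -0.005 -0.005 -0.064  0.026  0.106 -0.05 ]
```

View pics/w2.png

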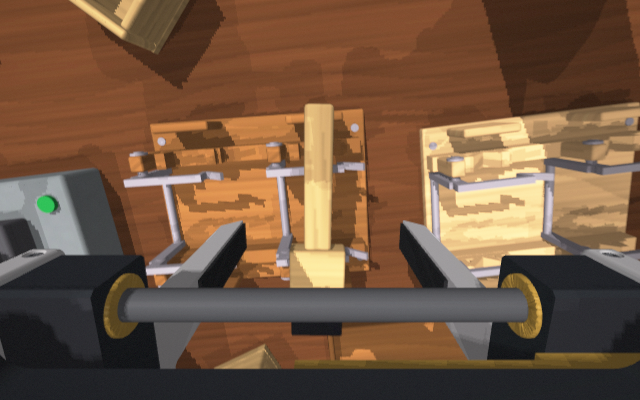

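```bash
cat >> h.py <<'E'
from scipy.spatial.transform import Rotation as Ro
_i=load('top0.png') if False else None
def camtcp(im):
    # tcp estimate from wrist image extrinsics, using start offset
    M0=np.array(load('wrist0.png')['camera_from_world']); T0=np.eye(4); T0[:3,:3]=Ro.from_rotvec([-.441112591,-3.11039563,.00137]).as_matrix(); T0[:3,3]=[.174,.6,.23]
    X=M0@T0; T=np.linalg.inv(np.array(im['camera_from_world']))@X
    y=T[:3,1]; return T[:3,3], np.arctan2(-y[0],y[1]), Ro.from_matrix(T[:3,:3]).as_rotvec()
def rd(n=1):
    s=r.get_state(); return s['time_s'],s['ee_pos'].round(4),s['orientation'].round(3),s['wrist_force'].round(1),round(s['width'],4)
E
python3 - <<'E'
from h import *
im=load('w2.png'); print(camtcp(im)); print(camtcp(load('w1.png')))
for u,v in ((319,103),(318,248)): print(ray(im,u,v,.094))
E
```

```text
(array([ 0.49633586, -0.11783817,  0.17636165]), np.float64(-0.11199335372939687), array([1.75810914e-01, 3.13638186e+00, 1.26318149e-03]))
(array([ 0.624649  , -0.01773343,  0.37697253]), np.float64(-0.0011750633472287983), array([-1.84562250e-03, -3.14138675e+00, -4.08275764e-04]))
[ 0.41609184 -0.11174214  0.094     ]
[ 0.52816321 -0.12545595  0.094     ]
```

Request:
{"name": "carry_out", "arguments": {"commands": [[0,0,-0.002,0,-0.002,-0.02,1],[0,0,-0.004,0,-0.0037,-0.04,1],[0,0,-0.004,0,-0.0037,-0.06,1],[0,0,-0.004,0,-0.0037,-0.075,1],[0,0,-0.004,0,-0.0037,-0.0875,1],[0,0,-0.004,0,-0.0037,-0.0875,1],[0,0,-0.004,0,-0.0037,-0.0875,0.6],[0,0,-0.004,0,-0.0037,-0.0875,0]], "newtons": 20}}

```text
time_s: 3.55
ee_pos: [0.4976, -0.1221, 0.0902]
orientation: [0.183, 3.135, -0.0]
wrist_force: [0.6, 1.2, 1.0]
width: 0.0815
```

Request:
{"name": "carry_out", "arguments": {"commands": [[0,0,0,0,0,0,0],[0,0,0,0,0,0,0],[0,0,0,0,0,0,0],[0,0,0,0,0,0.005,0],[0,0,0,0,0,0.01,0],[0,0,0,0,0,0.02,0],[0,0,0,0,0,0.03,0],[0,0,0,0,0,0.04,0]], "newtons": 25}}

```text
time_s: 4.35
ee_pos: [0.4973, -0.1222, 0.1307]
orientation: [0.183, 3.136, -0.0]
wrist_force: [0.7, 0.1, -1.0]
width: 0.0175
```

```bash
python3 - <<'E'
from h import *
im=snap('wrist','w3.png'); print(camtcp(im)); print(rd())
E
```

```text
(array([ 0.49747628, -0.12226222,  0.13073889]), np.float64(-0.1168110197050995), array([1.83355960e-01, 3.13578900e+00, 2.75183872e-04]))
(4.4, array([ 0.4979, -0.1224,  0.132 ]), array([ 0.183,  3.134, -0.   ]), array([1.3, 0.1, 2.6]), 0.0133)
```

View pics/w3.png

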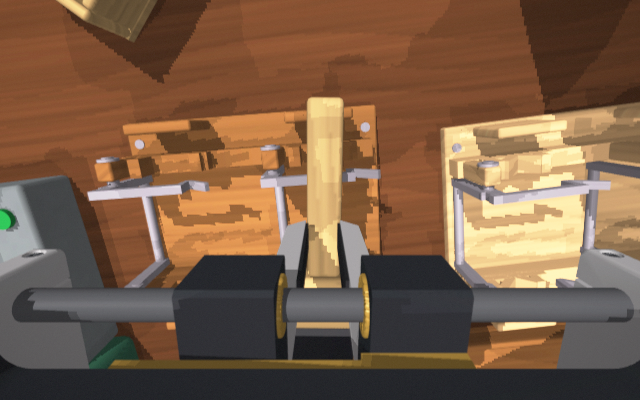

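Request:
{"name": "carry_out", "arguments": {"commands": [[0,0,0,0,0,0,0.6],[0,0,0,0,0,0,0.6],[0,0,0,0,0,0,0.6],[0,0,0,0,0,0,0.6],[0,0,0,0,0,0,0.6],[0,0,0,0,0,0,0.6],[0,0,0,0,0,0,0.6],[0,0,0,0,0,0,0.6]]}}

```text
time_s: 5.2
ee_pos: [0.4971, -0.1222, 0.1294]
orientation: [-0.183, -3.136, 0.0]
wrist_force: [0.3, -0.2, 0.1]
width: 0.0562
```

```bash
python3 - <<'E'
from h import *
im=snap('wrist','w4.png'); print(camtcp(im)); print(rd())
E
```

```text
(array([ 0.49732126, -0.1222242 ,  0.12954499]), np.float64(-0.11678376711207501), array([-1.83331021e-01, -3.13609729e+00, -2.38662452e-04]))
(5.25, array([ 0.4971, -0.1222,  0.1295]), array([-0.183, -3.136,  0.   ]), array([-0.3, -0.1,  0.7]), 0.0564)
```

View pics/w4.png

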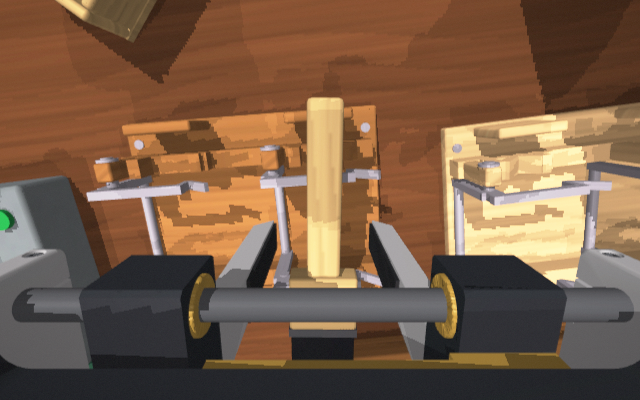

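```bash
python3 - <<'E'
from h import *
im=load('w4.png')
for u,v in ((325,98),(325,272)): print(ray(im,u,v,.094))
E
```

```text
[ 0.41722081 -0.11177518  0.094     ]
[ 0.52677712 -0.12440854  0.094     ]
```

Request:
{"name": "carry_out", "arguments": {"commands": [[0,0,0,0,0,-0.01,0.6],[0,0,0,0,0,-0.025,0.6],[0,0,0,0,0,-0.041,0.6],[0,0,0,0,0,-0.041,0],[0,0,0,0,0,-0.041,0],[0,0,0,0,0,-0.041,0],[0,0,0,0,0,-0.041,0],[0,0,0,0,0,-0.041,0]], "newtons": 25}}

```text
time_s: 6.05
ee_pos: [0.4974, -0.1222, 0.0889]
orientation: [0.183, 3.135, -0.0]
wrist_force: [0.1, 0.6, 2.1]
width: 0.0216
```

Request:
{"name": "carry_out", "arguments": {"commands": [[0,0,0,0,0,0,0],[0,0,0,0,0,0,0],[0,0,0,0,0,0,0],[0,0,0,0,0,0,0],[0,0,0,0,0,0,0],[0,0,0,0,0,0,0],[0,0,0,0,0,0,0],[0,0,0,0,0,0,0]]}}

```text
time_s: 6.85
ee_pos: [0.4974, -0.1222, 0.0889]
orientation: [0.183, 3.135, 0.0]
wrist_force: [0.0, 1.8, 6.9]
width: 0.022
```

Request:
{"name": "carry_out", "arguments": {"commands": [[0,0,0,0,0,0,0.35],[0,0,0,0,0,0,0.35],[0,0,0,0,0,0.0,0.35],[0,0,0,0,0,0.012,0.35],[0,0,0,0,0,0.012,0.35],[0,0,0,0,0,0.012,0],[0,0,0,0,0,0.012,0],[0,0,0,0,0,0.012,0]]}}

```text
time_s: 7.65
ee_pos: [0.4972, -0.1221, 0.1005]
orientation: [0.183, 3.136, 0.0]
wrist_force: [-0.6, 0.4, 5.3]
width: 0.0219
```

Request:
{"name": "carry_out", "arguments": {"commands": [[0,0,0,0,0,0,0],[0,0,0,0,0,0,0],[0,0,0,0,0,0.005,0],[0,0,0,0,0,0.02,0],[0,0,0,0,0,0.035,0],[0,0,0,0,0,0.05,0],[0,0,0,0,0,0.06,0],[0,0,0,0,0,0.06,0]]}}

```text
time_s: 8.45
ee_pos: [0.4976, -0.1222, 0.1615]
orientation: [0.183, 3.135, 0.0]
wrist_force: [-0.5, 0.0, -0.0]
width: 0.0219
```

```bash
python3 - <<'E'
from h import *
im=snap('wrist','w5.png'); print(camtcp(im)); print(rd()); snap('side','s5.png')
import cv2
a=cv2.imread('pics/s5.png'); cv2.imwrite('pics/s5z.png',cv2.resize(a[120:290,200:440],None,fx=3,fy=3))
E
```

```text
(array([ 0.4978351 , -0.12230076,  0.16161274]), np.float64(-0.11672366968182193), array([1.83149574e-01, 3.13460199e+00, 4.16362179e-04]))
(8.5, array([ 0.4973, -0.1221,  0.1607]), array([0.183, 3.136, 0.   ]), array([ 0.1, -0.2, -1.2]), 0.0217)
```

View pics/w5.png

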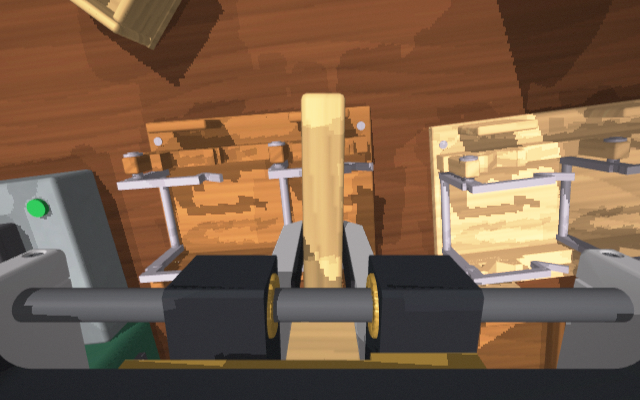

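View pics/s5z.png

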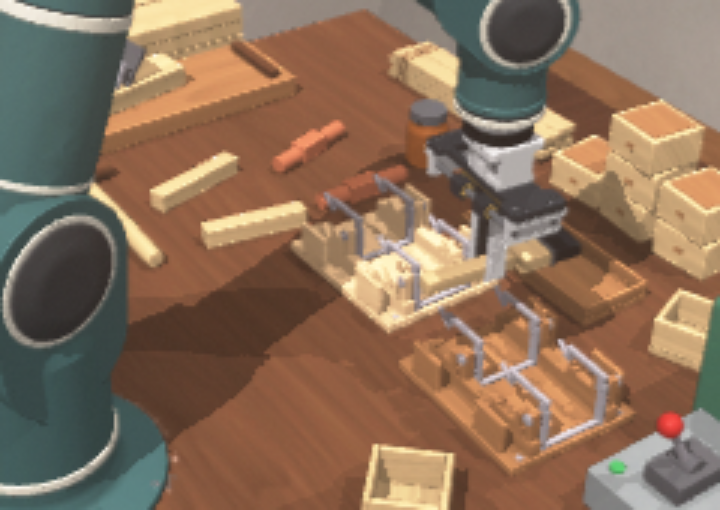

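```bash
python3 - <<'E'
from h import *
im=load('w1.png')
pts=list(zip([(-.0525,-.125,.026),(-.0525,.125,.026),(.0525,.125,.026),(.0525,-.125,.026)],[(255,184),(404,183),(402,242),(258,243)]))
p,e=fit(im,(.71,0,0),pts);print(p,e)
t=load('top0.png'); z=lambda X,Y:(190+X/3,110+Y/3)
pts=list(zip([(.0525,.125,.026),(.0525,-.125,.026),(-.0525,-.125,.026),(-.0525,.125,.026)],[z(412,57),z(632,70),z(628,158),z(409,144)]))
p,e=fit(t,(.71,0,0),pts);print(p,e)
E
```

```text
[ 0.70970501 -0.00597318  0.00660238] [[-0.92666363 -0.15817363]
 [ 1.49385478 -0.29361586]
 [ 0.14000652  0.30907677]
 [-0.31313626  0.32465096]]
[ 7.08946627e-01 -6.39233614e-03  5.60869339e-04] [[ 0.47724448 -0.09714623]
 [-0.26932338 -0.05448063]
 [ 0.19189952 -0.01802597]
 [-0.38185093  0.16976887]]
```

Request:
{"name": "carry_out", "arguments": {"commands": [[0,0,0,0,0,0.02,0],[0,0,-0.12,0.02,0.012,0.035,0],[0,0,-0.24,0.04,0.025,0.035,0],[0,0,-0.36,0.06,0.037,0.035,0],[0,0,-0.48,0.08,0.05,0.035,0],[0,0,-0.6,0.1,0.062,0.035,0],[0,0,-0.72,0.12,0.075,0.035,0],[0,0,-0.84,0.14,0.087,0.035,0]]}}

```text
time_s: 9.35
ee_pos: [0.6376, -0.0344, 0.1943]
orientation: [-1.452, -2.784, 0.001]
wrist_force: [0.6, -0.5, -1.0]
width: 0.0217
```

Request:
{"name": "carry_out", "arguments": {"commands": [[0,0,-0.12,0.015,0.01,0,0],[0,0,-0.24,0.03,0.02,0,0],[0,0,-0.36,0.045,0.03,0,0],[0,0,-0.48,0.06,0.04,0,0],[0,0,-0.6,0.072,0.0465,0,0],[0,0,-0.61,0.072,0.0465,0,0],[0,0,-0.61,0.072,0.0465,0,0],[0,0,-0.61,0.072,0.0465,0,0]]}}

```text
time_s: 10.15
ee_pos: [0.7085, 0.0106, 0.1952]
orientation: [-2.215, -2.228, 0.001]
wrist_force: [0.1, -0.1, -1.0]
width: 0.0221
```

```bash
python3 - <<'E'
from h import *
im=snap('wrist','w6.png'); print(camtcp(im)); print(rd()); print(r.get_state()['q'])
E
```

```text
(array([0.70911636, 0.01013537, 0.19530441]), np.float64(-1.5650005131750266), array([ 2.21462383e+00,  2.22749687e+00, -1.17270515e-03]))
(10.2, array([0.7086, 0.0106, 0.1954]), array([-2.215, -2.227,  0.   ]), array([-0. , -0.1, -0.9]), 0.0217)
[-0.52462897  0.71372637  0.75724346  1.43000058 -0.50409088  1.19754435
  0.29968835]
```

View pics/w6.png

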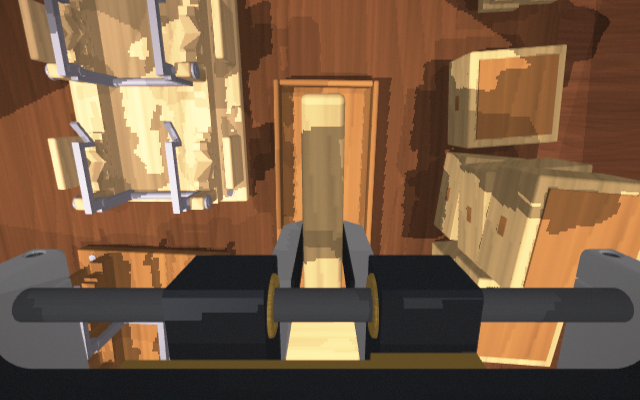

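```bash
python3 - <<'E'
from h import *
t=load('top0.png');w=load('w1.png');v=load('w6.png')
for u,q in ((335,109),(366,112),(395,115)): print(ray(t,u,q,0.0),ray(t,u,q,0.05))
for u,q in ((275,279),(330,279),(390,277)): print('w1',ray(w,u,q,.0),ray(w,u,q,.05),ray(w,u,q,.1))
for z in (0,.05,.1): print('w6',ray(v,437,236,z),ray(v,505,190,z), ray(v,478,365,z))
E
```

```text
[0.8466109  0.09801653 0.        ] [0.82572668 0.09823219 0.05      ]
[ 0.84238265 -0.01187168  0.        ] [ 0.82163583 -0.00808496  0.05      ]
[ 8.37711716e-01 -1.14462903e-01 -2.22044605e-16] [ 0.81711669 -0.10734225  0.05      ]
w1 [ 0.84518565 -0.10755795  0.        ] [ 0.81795458 -0.09910654  0.05      ] [ 0.79072351 -0.09065512  0.1       ]
w1 [ 0.84527026 -0.00442377  0.        ] [ 0.8180312  -0.00570352  0.05      ] [ 0.79079215 -0.00698327  0.1       ]
w1 [0.84124383 0.10785105 0.        ] [0.81438468 0.09597767 0.05      ] [0.78752554 0.0841043  0.1       ]
w6 [ 0.84514146 -0.05463123  0.        ] [0.9178424  0.00185355 0.        ] [ 0.91649398 -0.23618783  0.        ]
w6 [ 0.82551187 -0.03553158  0.05      ] [0.88777248 0.01284162 0.05      ] [ 0.8866177  -0.19101546  0.05      ]
w6 [ 0.80588228 -0.01643192  0.1       ] [0.85770257 0.02382969 0.1       ] [ 0.85674142 -0.1458431   0.1       ]
```

Request:
{"name": "carry_out", "arguments": {"commands": [[0,0,0,0,0.001,-0.03,0],[0,0,0,0,0.001,-0.06,0],[0,0,0,0,0.001,-0.09,0],[0,0,0,0,0.001,-0.12,0],[0,0,0,0,0.001,-0.14,0],[0,0,0,0,0.001,-0.15,0],[0,0,0,0,0.001,-0.157,0],[0,0,0,0,0.001,-0.162,0]]}}

```text
time_s: 11.0
ee_pos: [0.7096, 0.0122, 0.034]
orientation: [2.216, 2.226, 0.001]
wrist_force: [-1.1, 0.5, -0.4]
width: 0.0215
```

```bash
python3 - <<'E'
from h import *
im=snap('wrist','w7.png'); print(camtcp(im)); print(rd())
E
```

```text
(array([0.71021324, 0.01176407, 0.03413715]), np.float64(-1.5665553293313814), array([2.21559013e+00, 2.22500517e+00, 9.37342434e-04]))
(11.05, array([0.7093, 0.0123, 0.0333]), array([2.217, 2.226, 0.   ]), array([-0.2, -0.6, -1. ]), 0.022)
```

View pics/w7.png

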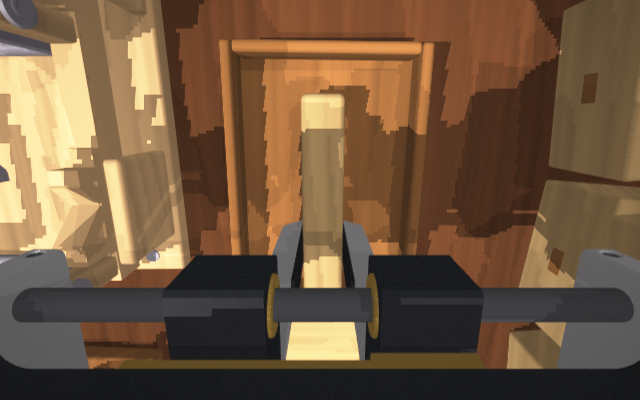

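Request:
{"name": "carry_out", "arguments": {"commands": [[0,0,0,0,0,-0.001,0],[0,0,0,0,0,-0.001,0],[0,0,0,0,0,-0.001,0.42],[0,0,0,0,0,-0.001,0.42],[0,0,0,0,0,-0.001,0.42],[0,0,0,0,0,0.0,0.42],[0,0,0,0,0,0.02,0.42],[0,0,0,0,0,0.05,0.42]]}}

```text
time_s: 11.85
ee_pos: [0.7084, 0.0122, 0.0839]
orientation: [-2.216, -2.225, 0.003]
wrist_force: [0.3, 0.2, 0.7]
width: 0.0393
```

Request:
{"name": "carry_out", "arguments": {"commands": [[0,0,0,0,0,0.04,0.42],[0,0,0,0,0,0.08,0.42],[0,0,0.14,-0.02,0.03,0.11,0.5],[0,0,0.28,-0.04,0.06,0.14,0.6],[0,0,0.42,-0.06,0.09,0.16,0.6],[0,0,0.56,-0.08,0.12,0.18,0.6],[0,0,0.7,-0.1,0.15,0.2,0.6],[0,0,0.84,-0.1,0.18,0.2,0.6]]}}

```text
time_s: 12.65
ee_pos: [0.6083, 0.1933, 0.2884]
orientation: [1.107, 2.937, 0.006]
wrist_force: [0.4, 0.1, -0.3]
width: 0.0564
```

```bash
python3 - <<'E'
from h import *
im=snap('wrist','w8.png'); print(camtcp(im)); print(rd()); snap('side','s8.png'); snap('top','t8.png')
E
```

```text
(array([0.60876947, 0.19318918, 0.28852684]), np.float64(-0.7211638684111088), array([1.10720648, 2.93634265, 0.0065946 ]))
(12.7, array([0.6081, 0.1993, 0.2866]), array([1.086, 2.947, 0.007]), array([-1. ,  5.4, -0.9]), 0.0565)
```

View pics/w8.png

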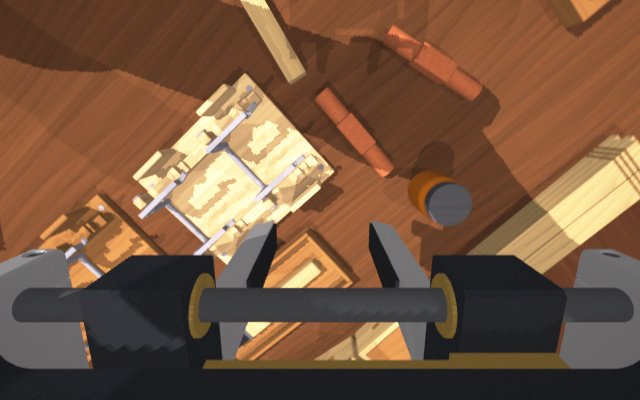

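View pics/t8.png

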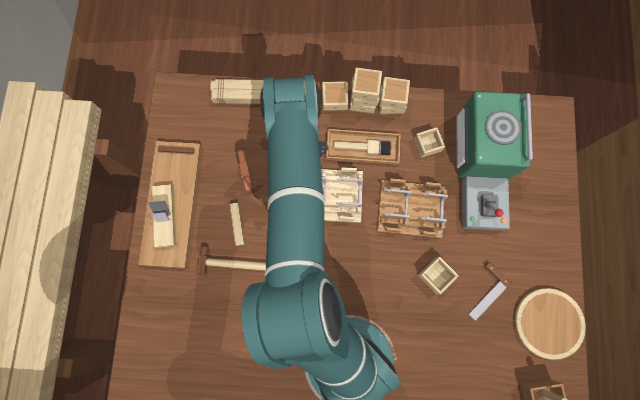

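View pics/s8.png

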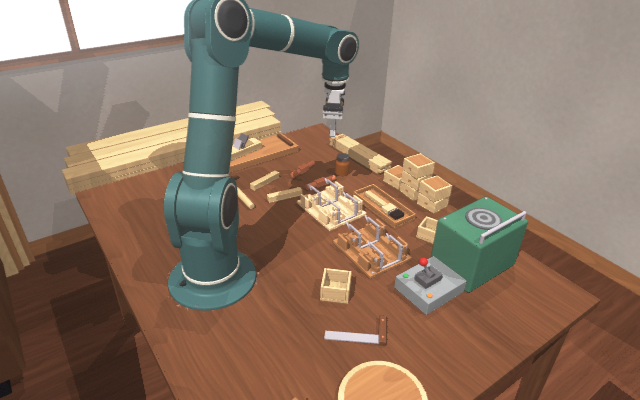

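```bash
cat >> h.py <<'E'
def seg(im,a,b,z):
    p=ray(im,*a,z);q=ray(im,*b,z);d=p-q; y=np.arctan2(d[1],d[0]); y=(y+np.pi/2)%np.pi-np.pi/2
    print('mid',((p+q)/2).round(4),'len',np.linalg.norm(d).round(4),'yaw',y.round(4))
E
python3 - <<'E'
from h import *
im=load('w8.png')
seg(im,(322,92),(387,172),.013); print(ray(im,352,133,.013)); seg(im,(393,32),(477,93),.013)
E
```

```text
mid [0.6005 0.261  0.013 ] len 0.1394 yaw -0.0145
[0.59720959 0.25759479 0.013     ]
mid [0.6011 0.3953 0.013 ] len 0.1357 yaw 0.282
```

Request:
{"name": "carry_out", "arguments": {"commands": [[0,0,0.13,-0.002,0.015,-0.03,0.6],[0,0,0.26,-0.004,0.03,-0.06,0.6],[0,0,0.39,-0.006,0.045,-0.09,0.6],[0,0,0.52,-0.008,0.06,-0.12,0.6],[0,0,0.65,-0.0085,0.068,-0.14,0.6],[0,0,0.706,-0.0085,0.068,-0.15,0.6],[0,0,0.706,-0.0085,0.068,-0.15,0.6],[0,0,0.706,-0.0085,0.068,-0.15,0.6]]}}

```text
time_s: 13.6
ee_pos: [0.6013, 0.2591, 0.1344]
orientation: [0.04, 3.141, -0.001]
wrist_force: [-0.0, 0.6, 0.9]
width: 0.0564
```

```bash
python3 - <<'E'
from h import *
im=snap('wrist','w9.png'); print(camtcp(im)); print(rd()); print(r.get_state()['q'])
E
```

```text
(array([0.60147452, 0.25905457, 0.13451004]), np.float64(-0.025195623279092416), array([ 3.95682049e-02,  3.14072102e+00, -3.32709805e-04]))
(13.65, array([0.6014, 0.2594, 0.1347]), array([ 0.039,  3.14 , -0.   ]), array([0.3, 0.3, 0.2]), 0.057)
[-0.73717789  0.59635128  0.39944627  1.62668112 -0.26694432  0.971783
  1.29778559]
```

View pics/w9.png

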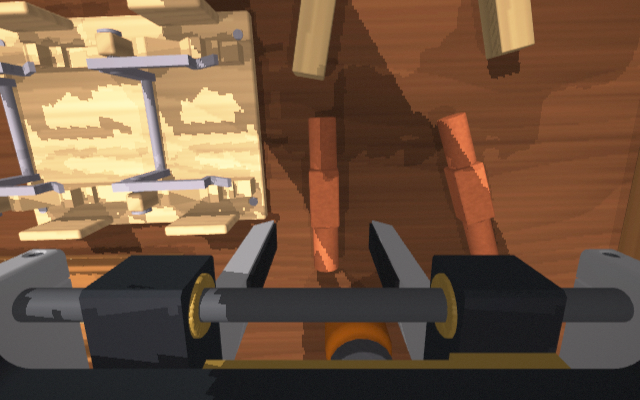

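```bash
python3 - <<'E'
from h import *
im=load('w9.png')
seg(im,(322,118),(325.5,270),.016); print(ray(im,322.5,169,.022),ray(im,323.5,228,.022)); 
seg(im,(452,115),(485,256),.013);t=load('top0.png'); print(ray(t,277,130,.085))
E
```

```text
mid [0.6017 0.2598 0.016 ] len 0.1406 yaw -0.0018
[0.57398316 0.25927308 0.022     ] [0.62756608 0.25882828 0.022     ]
mid [0.5972 0.3914 0.013 ] len 0.1373 yaw 0.3028
[0.72506998 0.28547625 0.085     ]
```

Request:
{"name": "carry_out", "arguments": {"commands": [[0,0,0.018,0,0.001,-0.03,0.6],[0,0,0.018,0,0.001,-0.06,0.6],[0,0,0.018,0,0.001,-0.085,0.6],[0,0,0.018,0,0.001,-0.1,0.6],[0,0,0.018,0,0.001,-0.1065,0.6],[0,0,0.018,0,0.001,-0.1065,0.1],[0,0,0.018,0,0.001,-0.1065,0],[0,0,0.018,0,0.001,-0.1065,0]], "newtons": 30}}

```text
time_s: 14.45
ee_pos: [0.6013, 0.2616, 0.0282]
orientation: [0.005, 3.14, 0.001]
wrist_force: [0.2, 0.0, -0.2]
width: 0.0361
```

Request:
{"name": "carry_out", "arguments": {"commands": [[0,0,0,0,0,0,0],[0,0,0,0,0,0,0],[0,0,0,0,0,0,0],[0,0,0,0,0,0,0],[0,0,0,0,0,0.02,0],[0,0,0,0,0,0.05,0],[0,0,0,0,0,0.09,0],[0,0,0,0,0,0.13,0]]}}

```text
time_s: 15.25
ee_pos: [0.6003, 0.2611, 0.1583]
orientation: [-0.005, -3.141, 0.001]
wrist_force: [0.0, 0.3, -0.3]
width: 0.0257
```

```bash
python3 - <<'E'
from h import *
im=snap('wrist','w10.png'); print(camtcp(im)); print(rd())
E
```

```text
(array([0.60045788, 0.26107964, 0.15843153]), np.float64(-0.0029420858801056933), array([-4.62047374e-03, -3.14088553e+00,  2.62544868e-04]))
(15.3, array([0.603 , 0.262 , 0.1654]), array([0.005, 3.135, 0.005]), array([3. , 0.9, 7. ]), 0.026)
```

View pics/w10.png

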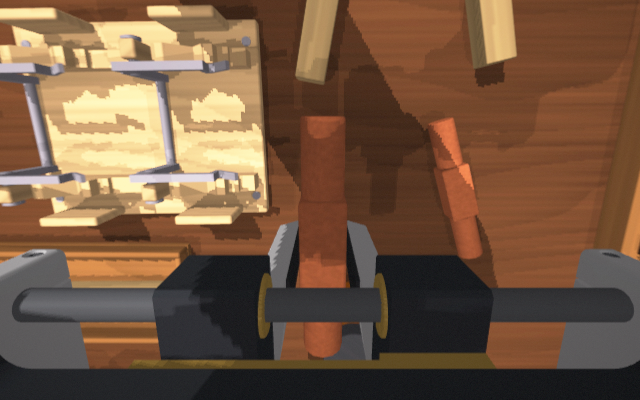

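```bash
python3 - <<'E'
from h import *
im=load('w10.png')
print(ray(im,323,117,.1554),ray(im,323,200,.156), ray(im,323,264,.1554))
E
```

```text
[0.53070273 0.26113912 0.1554    ] [0.57220461 0.2610356  0.156     ] [0.60836055 0.26094629 0.1554    ]
```

Request:
{"name": "carry_out", "arguments": {"commands": [[0,0,0.002,-0.008,-0.021,0,0],[0,0,0.004,-0.016,-0.043,0,0],[0,0,0.006,-0.024,-0.064,0,0],[0,0,0.008,-0.032,-0.085,0,0],[0,0,0.01,-0.04,-0.107,0,0],[0,0,0.012,-0.048,-0.128,0,0],[0,0,0.014,-0.056,-0.15,0,0],[0,0,0.016,-0.064,-0.17,0,0]]}}

```text
time_s: 16.1
ee_pos: [0.5362, 0.0903, 0.157]
orientation: [-0.02, 3.141, 0.0]
wrist_force: [1.0, 0.4, -0.6]
width: 0.0256
```

```bash
python3 - <<'E'
from h import *
im=snap('wrist','w11.png'); print(camtcp(im)); print(rd())
E
```

```text
(array([0.53636239, 0.0902522 , 0.15712664]), np.float64(0.012984990077636323), array([-2.03962639e-02,  3.14147192e+00,  4.78831403e-04]))
(16.15, array([0.5353, 0.0869, 0.1571]), array([ 1.600e-02, -3.141e+00,  2.000e-03]), array([ 1.1, -4.8, -0.3]), 0.0257)
```

View pics/w11.png

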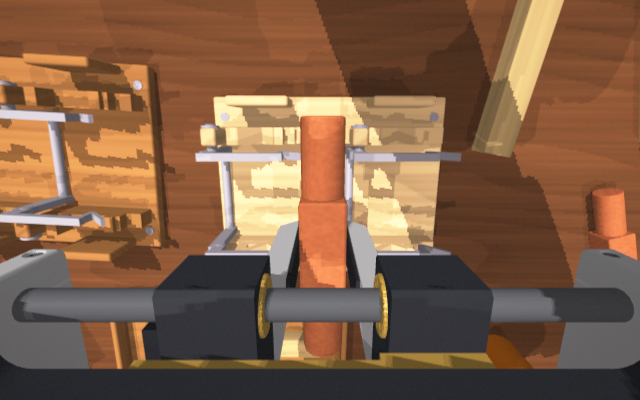

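```bash
python3 - <<'E'
from h import *
im=load('w11.png'); p=(.5362,.0951,.0128)
for x in [(-.04,.098,.077),(-.088,-.1075,.012),(-.088,.1075,.012),(.04,.098,.077)]: print(proj(im,tf(p,x)))
import cv2
a=cv2.imread('pics/w11.png'); cv2.imwrite('pics/w11z.png',cv2.resize(a[80:270,190:470],None,fx=2.8,fy=2.8))
E
```

```text
[460.30464064 158.97205628]
[210.97085136  98.00739482]
[445.63937795  98.0458072 ]
[449.94528515 257.71226157]
```

View pics/w11z.png

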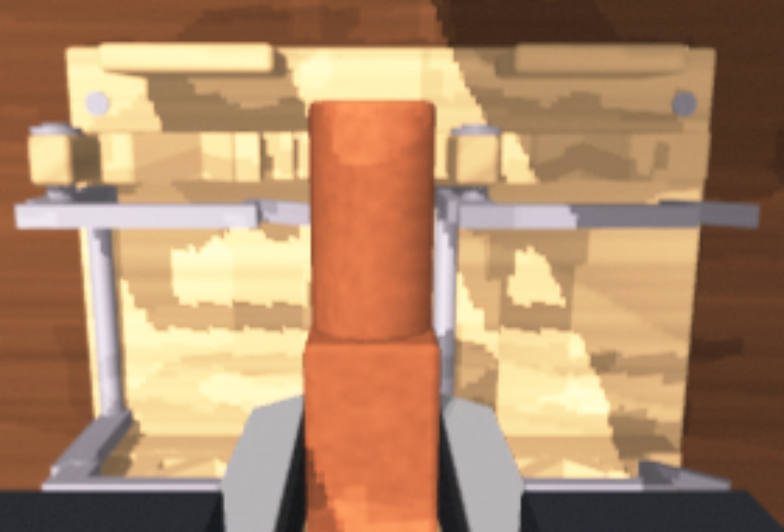

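```bash
python3 - <<'E'
from h import *
im=load('w11.png'); p=(.5362,.0951,.0128)
for x in [(-.054,-.095,.068),(-.054,.023,.068),(-.04,-.099,.0755),(-.04,.020,.0755)]: print(proj(im,tf(p,x)))
E
```

```text
[205.54076534 139.24768442]
[359.36091084 139.2835423 ]
[198.24601118 158.66336633]
[356.00082571 158.70529825]
```

Request:
{"name": "carry_out", "arguments": {"commands": [[0,0,0,0,0.0018,-0.01,0],[0,0,0,0,0.0018,-0.025,0],[0,0,0,0,0.0018,-0.04,0],[0,0,0,0,0.0018,-0.055,0],[0,0,0,0,0.0018,-0.068,0],[0,0,0,0,0.0018,-0.077,0],[0,0,0,0,0.0018,-0.0814,0],[0,0,0,0,0.0018,-0.0814,0]]}}

```text
time_s: 16.95
ee_pos: [0.5365, 0.093, 0.0751]
orientation: [0.021, -3.141, 0.001]
wrist_force: [-0.6, -0.2, -0.2]
width: 0.026
```

```bash
python3 - <<'E'
from h import *
im=snap('wrist','w12.png'); print(camtcp(im)); print(rd()); 
a=cv2.imread('pics/w12.png'); cv2.imwrite('pics/w12z.png',cv2.resize(a[40:270,150:490],None,fx=2.3,fy=2.3)); snap('side','s12.png')
a=cv2.imread('pics/s12.png'); cv2.imwrite('pics/s12z.png',cv2.resize(a[140:290,260:440],None,fx=4,fy=4,interpolation=cv2.INTER_CUBIC))
E
```

```text
(array([0.53665157, 0.09299212, 0.07519065]), np.float64(0.013126444436923877), array([ 2.06134823e-02, -3.14071851e+00,  1.25209391e-04]))
(17.0, array([0.5368, 0.0931, 0.0756]), array([-0.021,  3.141, -0.   ]), array([ 0.2, -0.3, -0. ]), 0.0258)
```

View pics/w12z.png

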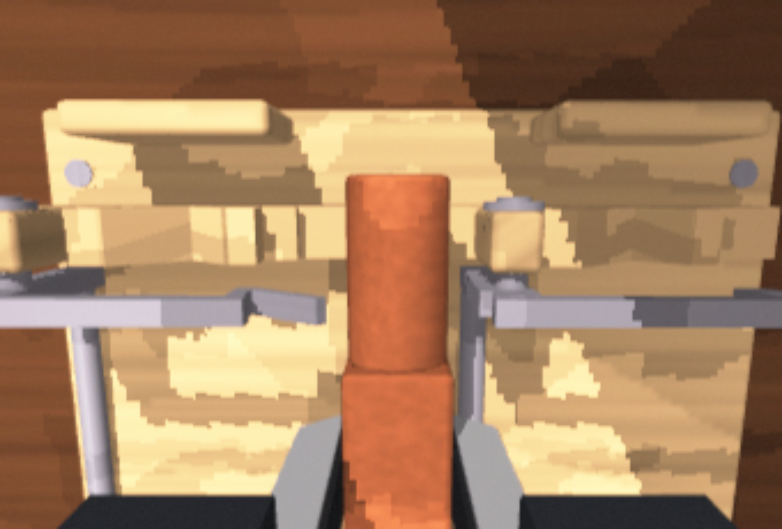

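View pics/s12z.png

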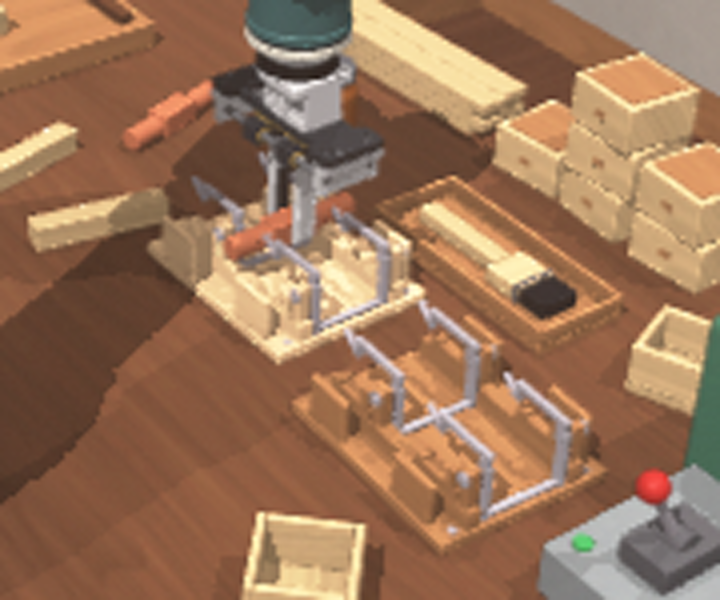

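```bash
python3 - <<'E'
from h import *
im=load('w12.png')
print(ray(im,291.3,172.6,.077)-[0,.039,0]); f=lambda X,Y:(150+X/2.3,40+Y/2.3)
print('post1 left/right',ray(im,*f(486,215),.068),ray(im,*f(545,215),.068)); print('tipbend',ray(im,*f(247,305),.075))
print('cornerR',ray(im,*f(776,108),.012),'L',ray(im,*f(45,112),.012), 'bolts',ray(im,*f(78,173),.013),ray(im,*f(744,173),.013))
print('cheek', ray(im,*f(160,102),.054),ray(im,*f(660,102),.054))
E
```

```text
[0.49363643 0.03771497 0.077     ]
post1 left/right [0.47467217 0.11139732 0.068     ] [0.47450142 0.12435576 0.068     ]
tipbend [0.49419535 0.05963399 0.075     ]
cornerR [0.44560829 0.20003161 0.012     ] L [ 0.44943148 -0.00959052  0.012     ] bolts [ 0.46629413 -0.00123408  0.013     ] [0.46374927 0.19269578 0.013     ]
cheek [0.45063363 0.03686372 0.054     ] [0.44913142 0.15211017 0.054     ]
```

Request:
{"name": "carry_out", "arguments": {"commands": [[0,0,0,0,-0.007,0.0005,0],[0,0,0,0,-0.014,0.0005,0],[0,0,0,0,-0.021,0.0005,0],[0,0,0,0,-0.028,0.0005,0],[0,0,0,0,-0.035,0.0005,0],[0,0,0,0,-0.042,0.0005,0],[0,0,0,0,-0.049,0.0005,0],[0,0,0,0,-0.056,0.0005,0]]}}

```text
time_s: 17.85
ee_pos: [0.5366, 0.0365, 0.0761]
orientation: [-0.021, 3.142, -0.0]
wrist_force: [0.3, 0.2, -2.2]
width: 0.0256
```

```bash
python3 - <<'E'
from h import *
im=snap('wrist','w13.png'); print(camtcp(im)); print(rd()); 
a=cv2.imread('pics/w13.png'); cv2.imwrite('pics/w13z.png',cv2.resize(a[40:270,150:490],None,fx=2.3,fy=2.3)); snap('side','s13.png')
a=cv2.imread('pics/s13.png'); cv2.imwrite('pics/s13z.png',cv2.resize(a[140:290,260:440],None,fx=4,fy=4,interpolation=cv2.INTER_CUBIC))
E
```

```text
(array([0.53675897, 0.03644777, 0.07615207]), np.float64(0.013161257022777682), array([ 2.06720731e-02, -3.14130254e+00, -2.66417317e-04]))
(17.9, array([0.5366, 0.0353, 0.0761]), array([-1.900e-02,  3.141e+00, -1.000e-03]), array([-0.3, -0.9, -1.1]), 0.0258)
```

View pics/w13z.png

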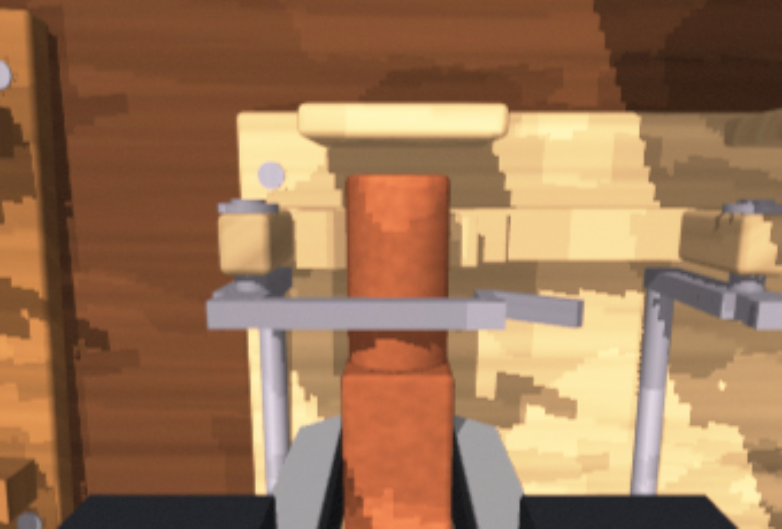

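View pics/s13z.png

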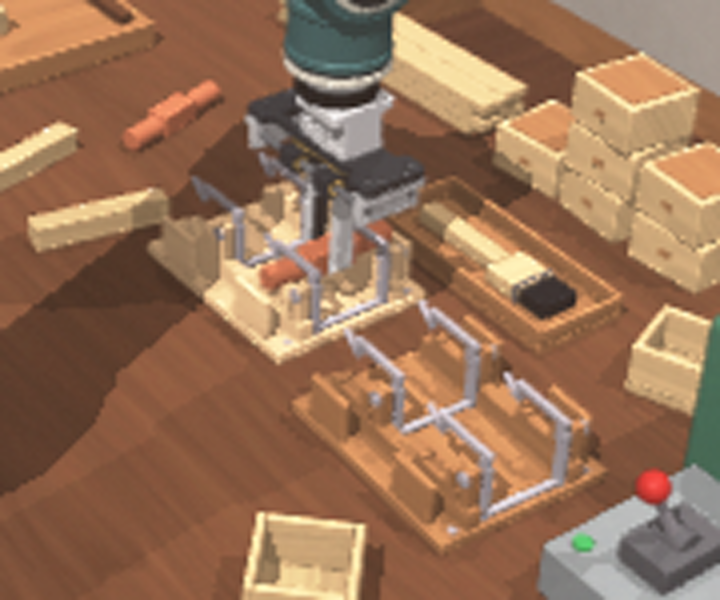

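Request:
{"name": "carry_out", "arguments": {"commands": [[0,0,0,-0.001,0.0015,0,0],[0,0,0,-0.001,0.0015,-0.001,0],[0,0,0,-0.001,0.0015,-0.0025,0],[0,0,0,-0.001,0.0015,-0.004,0],[0,0,0,-0.001,0.0015,-0.0055,0],[0,0,0,-0.001,0.0015,-0.007,0],[0,0,0,-0.001,0.0015,-0.0078,0],[0,0,0,-0.001,0.0015,-0.0078,0]]}}

```text
time_s: 18.75
ee_pos: [0.5356, 0.0385, 0.0683]
orientation: [-0.02, 3.141, -0.0]
wrist_force: [-0.4, -0.5, -0.1]
width: 0.0257
```

```bash
python3 - <<'E'
from h import *
im=snap('wrist','w14.png'); print(camtcp(im)); print(rd()); 
a=cv2.imread('pics/w14.png'); cv2.imwrite('pics/w14z.png',cv2.resize(a[40:270,150:490],None,fx=2.3,fy=2.3)); snap('side','s14.png')
a=cv2.imread('pics/s14.png'); cv2.imwrite('pics/s14z.png',cv2.resize(a[170:260,290:400],None,fx=6,fy=6,interpolation=cv2.INTER_CUBIC))
E
```

```text
(array([0.53579894, 0.03841408, 0.0683471 ]), np.float64(0.013021721736418473), array([ 2.04531547e-02, -3.14134426e+00, -1.10973594e-04]))
(18.8, array([0.5356, 0.0385, 0.0683]), array([-0.02 ,  3.141, -0.   ]), array([-0.7, -0.9, -0.1]), 0.0264)
```

View pics/w14z.png

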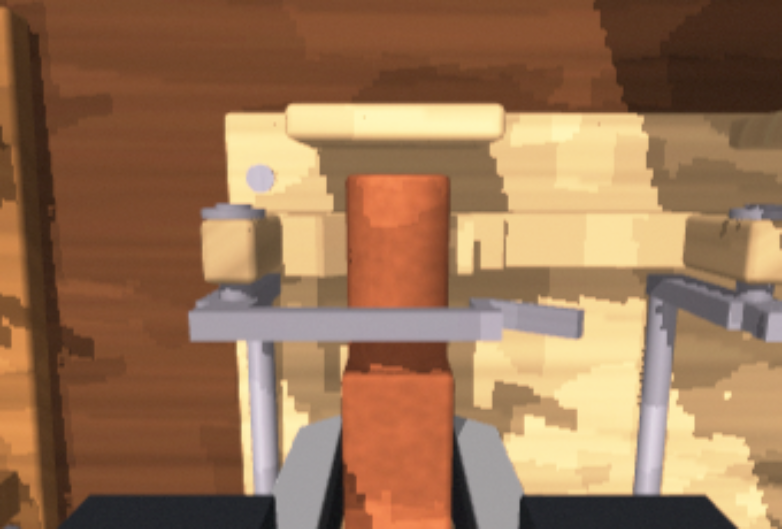

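View pics/s14z.png

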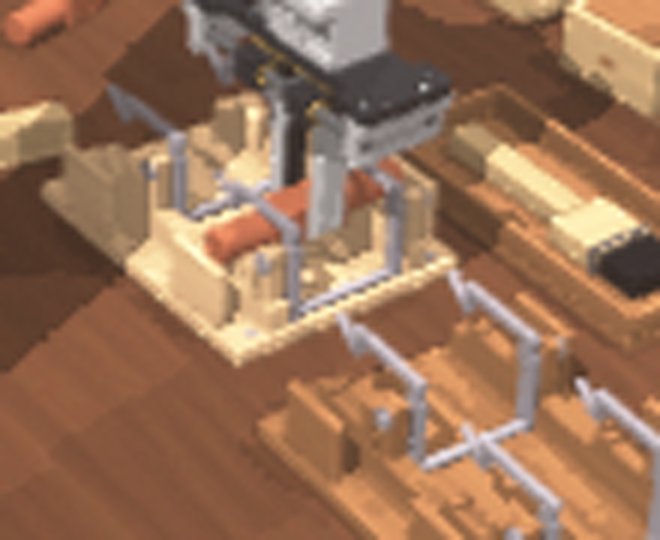

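Request:
{"name": "carry_out", "arguments": {"commands": [[0,0,0,0,0,-0.0003,0],[0,0,0,0,0,-0.0003,0.4],[0,0,0,0,0,-0.0003,0.4],[0,0,0,0,0,-0.0003,0.4],[0,0,0,0,0,-0.0003,0.4],[0,0,0,0,0,0.02,0.4],[0,0,0,0,0,0.05,0.4],[0,0,0,0,0,0.09,0.4]]}}

```text
time_s: 19.65
ee_pos: [0.5348, 0.0385, 0.1583]
orientation: [0.021, -3.139, 0.001]
wrist_force: [-0.5, 0.1, -0.1]
width: 0.0378
```

```bash
python3 - <<'E'
from h import *
im=snap('wrist','w15.png'); print(camtcp(im)); print(rd()); 
a=cv2.imread('pics/w15.png'); cv2.imwrite('pics/w15z.png',cv2.resize(a[40:290,130:490],None,fx=2.2,fy=2.2)); snap('side','s15.png')
a=cv2.imread('pics/s15.png'); cv2.imwrite('pics/s15z.png',cv2.resize(a[170:260,290:400],None,fx=6,fy=6,interpolation=cv2.INTER_CUBIC))
E
```

```text
(array([0.53490965, 0.0384539 , 0.15838237]), np.float64(0.013159209862043804), array([ 2.06516719e-02, -3.13887442e+00,  9.16414830e-04]))
(19.7, array([0.5377, 0.0384, 0.1649]), array([-2.000e-02,  3.136e+00,  1.000e-03]), array([ 5.2, -0.4,  9. ]), 0.0377)
```

View pics/w15z.png

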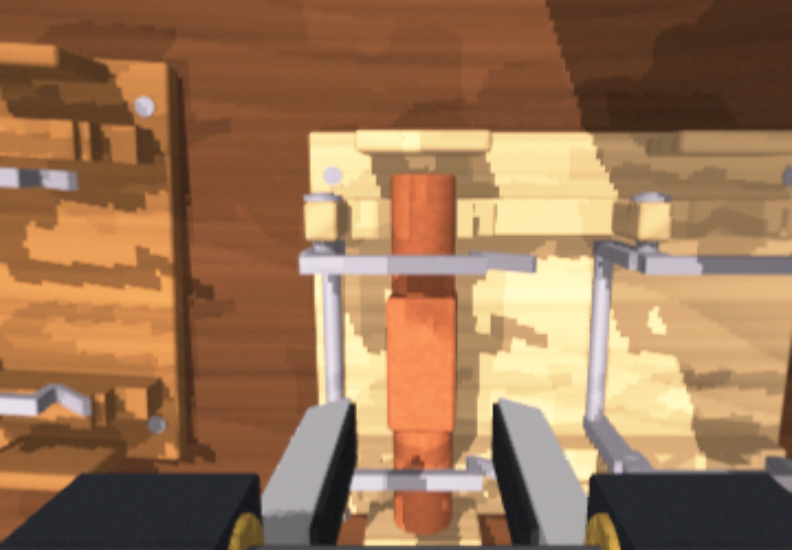

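View pics/s15z.png

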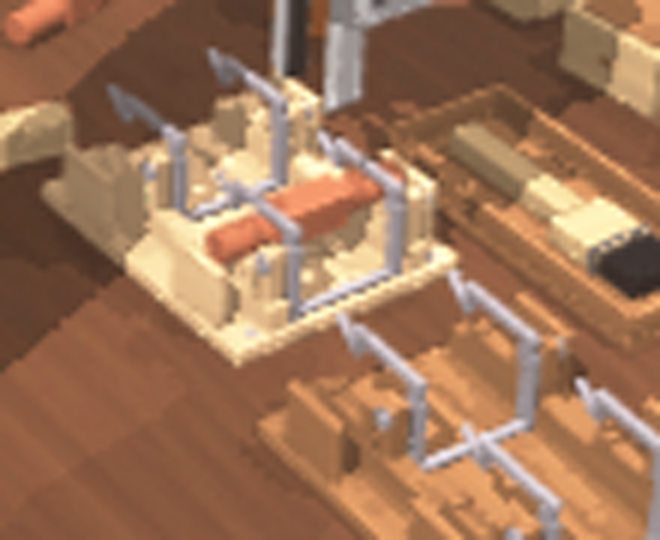

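Request:
{"name": "carry_out", "arguments": {"commands": [[0,0,0.035,0.008,0.044,0.0,0.6],[0,0,0.07,0.016,0.088,0,0.6],[0,0,0.105,0.024,0.132,0,0.6],[0,0,0.14,0.032,0.176,0,0.6],[0,0,0.175,0.04,0.22,0,0.6],[0,0,0.21,0.048,0.264,0,0.6],[0,0,0.245,0.056,0.308,0,0.6],[0,0,0.28,0.064,0.353,0,0.6]]}}

```text
time_s: 20.55
ee_pos: [0.5995, 0.3934, 0.1576]
orientation: [0.461, -3.107, 0.0]
wrist_force: [0.6, 0.9, 1.1]
width: 0.0561
```

```bash
python3 - <<'E'
from h import *
im=snap('wrist','w16.png'); print(camtcp(im)); print(rd()); 
E
```

```text
(array([0.59955899, 0.39330949, 0.15771588]), np.float64(0.2946565248934248), array([ 4.61042492e-01, -3.10667917e+00, -4.50963860e-04]))
(20.6, array([0.598 , 0.4017, 0.1569]), array([ 0.475, -3.105, -0.005]), array([-5.4,  5.2, -1.3]), 0.0566)
```

View pics/w16.png

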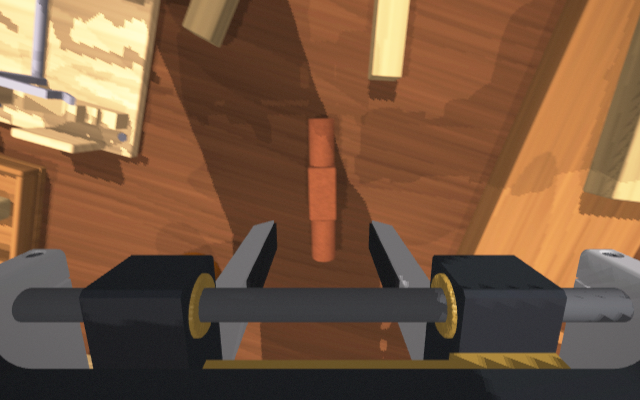

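```bash
python3 - <<'E'
from h import *
im=load('w16.png')
seg(im,(320.5,118),(323,260),.016); seg(im,(321.5,167),(322.5,220.5),.025)
E
```

```text
mid [0.6001 0.3923 0.016 ] len 0.1414 yaw 0.3114
mid [0.5993 0.3923 0.025 ] len 0.0519 yaw 0.3126
```

Request:
{"name": "carry_out", "arguments": {"commands": [[0,0,0.017,0,-0.001,-0.035,0.6],[0,0,0.017,0,-0.001,-0.07,0.6],[0,0,0.017,0,-0.001,-0.1,0.6],[0,0,0.017,0,-0.001,-0.12,0.6],[0,0,0.017,0,-0.001,-0.1295,0.6],[0,0,0.017,0,-0.001,-0.1295,0.4],[0,0,0.017,0,-0.001,-0.1295,0],[0,0,0.017,0,-0.001,-0.1295,0]]}}

```text
time_s: 21.4
ee_pos: [0.6002, 0.391, 0.0301]
orientation: [-0.485, 3.102, 0.001]
wrist_force: [0.5, 0.3, -0.2]
width: 0.0357
```

Request:
{"name": "carry_out", "arguments": {"commands": [[0,0,0,0,0,0,0],[0,0,0,0,0,0,0],[0,0,0,0,0,0,0],[0,0,0,0,0,0,0],[0,0,0,0,0,0.02,0],[0,0,0,0,0,0.05,0],[0,0,0,0,0,0.09,0],[0,0,0,0,0,0.13,0]]}}

```text
time_s: 22.2
ee_pos: [0.5995, 0.3904, 0.1616]
orientation: [-0.485, 3.104, 0.0]
wrist_force: [-0.8, 0.7, 0.0]
width: 0.0264
```

```bash
python3 - <<'E'
from h import *
im=snap('wrist','w17.png'); print(camtcp(im)); print(rd())
E
```

```text
(array([0.59953904, 0.39031028, 0.1616689 ]), np.float64(0.31002828229567514), array([ 4.85033837e-01, -3.10386247e+00, -4.73840900e-04]))
(22.25, array([0.602 , 0.3917, 0.1692]), array([-0.484,  3.096,  0.006]), array([1.1, 0.9, 6.4]), 0.0255)
```

View pics/w17.png

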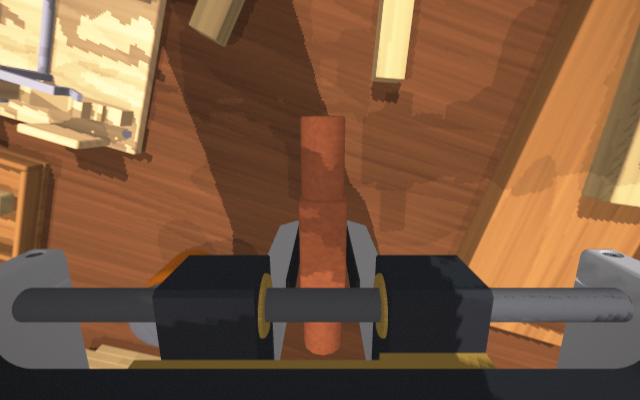

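```bash
python3 - <<'E'
from h import *
im=load('w17.png'); T,y,_=camtcp(im)
p=ray(im,322.5,116,T[2]-.005); print(np.linalg.norm((p-T)[:2]),p); print(rd())
E
```

```text
0.07025113354639854 [0.53275654 0.36850847 0.1566689 ]
(22.25, array([0.602 , 0.3917, 0.1692]), array([-0.484,  3.096,  0.006]), array([1.1, 0.9, 6.4]), 0.0255)
```

Request:
{"name": "carry_out", "arguments": {"commands": [[0,0,-0.038,-0.008,-0.022,0,0],[0,0,-0.076,-0.016,-0.044,0,0],[0,0,-0.114,-0.024,-0.067,0,0],[0,0,-0.152,-0.033,-0.089,0,0],[0,0,-0.19,-0.041,-0.111,0,0],[0,0,-0.228,-0.049,-0.133,0,0],[0,0,-0.266,-0.057,-0.156,0,0],[0,0,-0.297,-0.0655,-0.178,0,0]]}}

```text
time_s: 23.05
ee_pos: [0.5339, 0.2117, 0.16]
orientation: [-0.018, 3.141, 0.001]
wrist_force: [-0.3, -0.4, -0.8]
width: 0.0258
```

Request:
{"name": "carry_out", "arguments": {"commands": [[0,0,0,0,0,0,0],[0,0,0,0,0,0,0],[0,0,0,0,0,0,0],[0,0,0,0,0,-0.01,0],[0,0,0,0,0,-0.025,0],[0,0,0,0,0,-0.04,0],[0,0,0,0,0,-0.05,0],[0,0,0,0,0,-0.055,0]]}}

```text
time_s: 23.85
ee_pos: [0.5336, 0.2123, 0.102]
orientation: [0.021, -3.14, 0.002]
wrist_force: [-0.7, 0.1, -0.9]
width: 0.0256
```

```bash
python3 - <<'E'
from h import *
im=snap('wrist','w18.png'); print(camtcp(im)); print(rd())
a=cv2.imread('pics/w18.png'); cv2.imwrite('pics/w18z.png',cv2.resize(a[40:290,130:490],None,fx=2.2,fy=2.2))
E
```

```text
(array([0.53370106, 0.21228341, 0.10210207]), np.float64(0.013200889839481403), array([ 2.07213692e-02, -3.13955892e+00,  1.45855115e-03]))
(23.9, array([0.5336, 0.2123, 0.102 ]), array([ 2.10e-02, -3.14e+00,  2.00e-03]), array([-0.5, -1.1, -2.2]), 0.0258)
```

View pics/w18z.png

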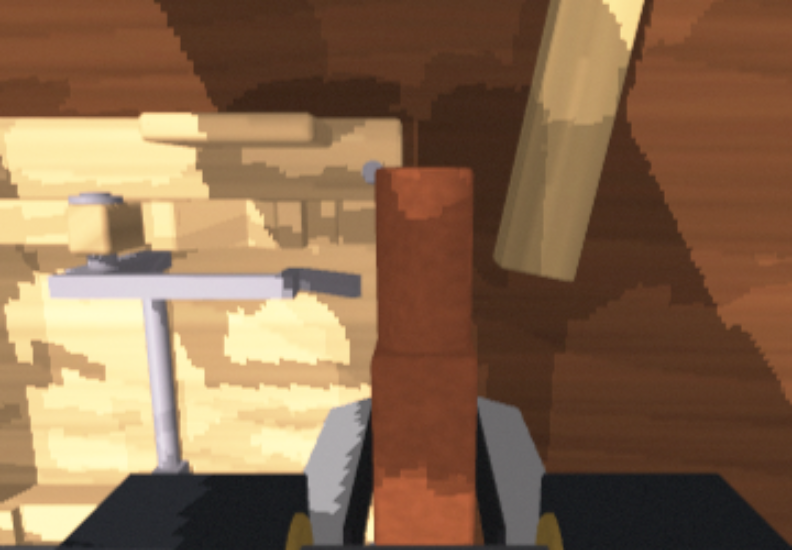

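```bash
python3 - <<'E'
from h import *
im=load('w18.png'); f=lambda X,Y:(130+X/2.2,40+Y/2.2)
print(ray(im,*f(360,285),.077)-[0,.039,0]); print('cheek',ray(im,*f(140,115),.054),ray(im,*f(313,115),.054)); print('edge',ray(im,*f(402,150),.012)); print('post',ray(im,*f(68,205),.068),ray(im,*f(115,205),.068))
E
```

```text
[0.49330891 0.15565513 0.077     ]
cheek [0.44966333 0.1312804  0.054     ] [0.44903027 0.17975757 0.054     ]
edge [0.45651982 0.20337935 0.012     ]
post [0.47408899 0.1155649  0.068     ] [0.47392121 0.12819783 0.068     ]
```

Request:
{"name": "carry_out", "arguments": {"commands": [[0,0,0,0,0,-0.008,0],[0,0,0,0,0,-0.016,0],[0,0,0,0,0,-0.022,0],[0,0,0,0,0,-0.0243,0],[0,0,0,0,0,-0.0243,0],[0,0,0,0,0,-0.0243,0],[0,0,0,0,-0.004,-0.0243,0],[0,0,0,0,-0.009,-0.0243,0]]}}

```text
time_s: 24.7
ee_pos: [0.5342, 0.2034, 0.0797]
orientation: [-0.021, 3.141, 0.0]
wrist_force: [-0.0, 0.4, 0.2]
width: 0.0258
```

Request:
{"name": "carry_out", "arguments": {"commands": [[0,0,0,0,-0.006,-0.002,0],[0,0,0,0,-0.013,-0.002,0],[0,0,0,0,-0.02,-0.002,0],[0,0,0,0,-0.027,-0.002,0],[0,0,0,0,-0.034,-0.002,0],[0,0,0,0,-0.041,-0.002,0],[0,0,0,0,-0.0474,-0.002,0],[0,0,0,0,-0.0474,-0.002,0]]}}

```text
time_s: 25.5
ee_pos: [0.5342, 0.1551, 0.0776]
orientation: [-0.019, 3.141, -0.001]
wrist_force: [-0.3, 0.3, -0.7]
width: 0.0259
```

```bash
cat >> h.py <<'E'
def look(n,wz=(40,290,130,490),sz=(170,260,290,400)):
    im=snap('wrist',f'w{n}.png'); T=camtcp(im); print(T[0].round(4),round(float(T[1]),4)); print(*rd())
    a=cv2.imread(f'pics/w{n}.png'); cv2.imwrite(f'pics/w{n}z.png',cv2.resize(a[wz[0]:wz[1],wz[2]:wz[3]],None,fx=2.2,fy=2.2))
    if sz:
        snap('side',f's{n}.png'); a=cv2.imread(f'pics/s{n}.png'); cv2.imwrite(f'pics/s{n}z.png',cv2.resize(a[sz[0]:sz[1],sz[2]:sz[3]],None,fx=6,fy=6,interpolation=cv2.INTER_CUBIC))
E
python3 -c "
from h import *
look(19)"
```

```text
[0.5344 0.1551 0.0776] 0.012
25.55 [0.5342 0.1558 0.0775] [-0.02   3.141 -0.   ] [-0.8  1.2 -0.3] 0.0257
```

View pics/w19z.png

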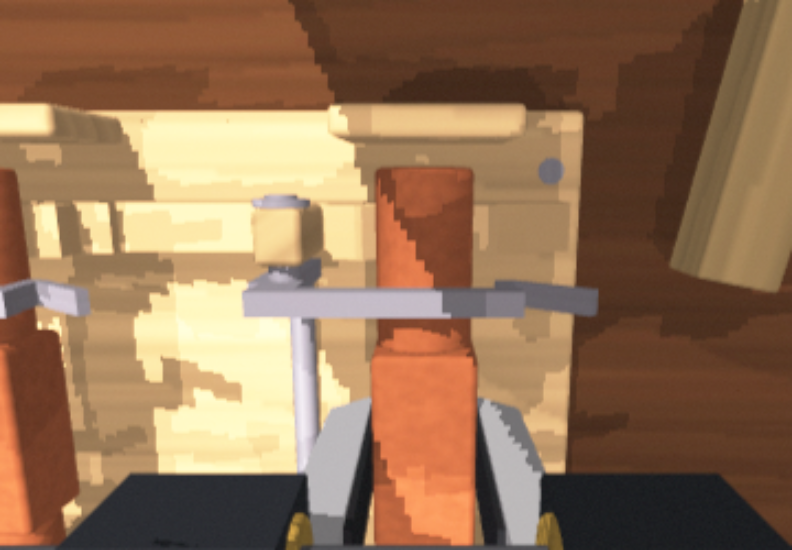

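View pics/s19z.png

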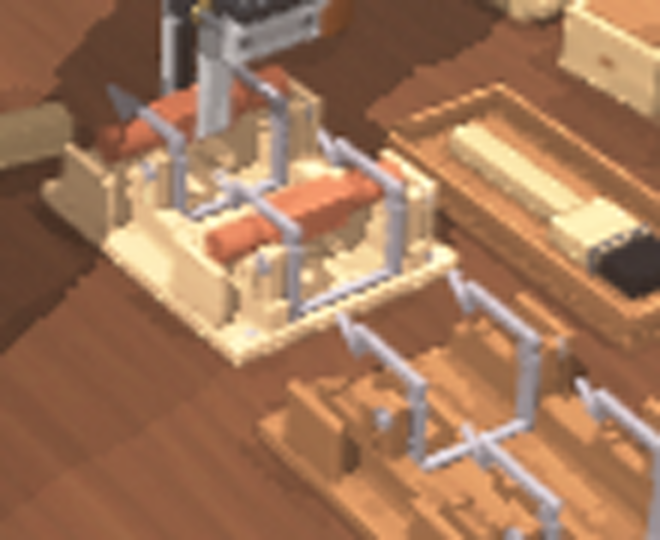

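Request:
{"name": "carry_out", "arguments": {"commands": [[0,0,0,0,0.0005,0,0],[0,0,0,0,0.0005,-0.001,0],[0,0,0,0,0.0005,-0.0025,0],[0,0,0,0,0.0005,-0.004,0],[0,0,0,0,0.0005,-0.0055,0],[0,0,0,0,0.0005,-0.0068,0],[0,0,0,0,0.0005,-0.0076,0],[0,0,0,0,0.0005,-0.0076,0]]}}

```text
time_s: 26.4
ee_pos: [0.5342, 0.1564, 0.07]
orientation: [-0.02, 3.141, -0.0]
wrist_force: [-1.5, -2.6, 3.8]
width: 0.0258
```

```bash
python3 -c "
from h import *
look(20)"
```

```text
[0.5344 0.1563 0.0701] 0.0129
26.45 [0.5342 0.1564 0.07  ] [-0.02   3.141 -0.   ] [-1.1 -1.8  4.1] 0.0259
```

View pics/w20z.png

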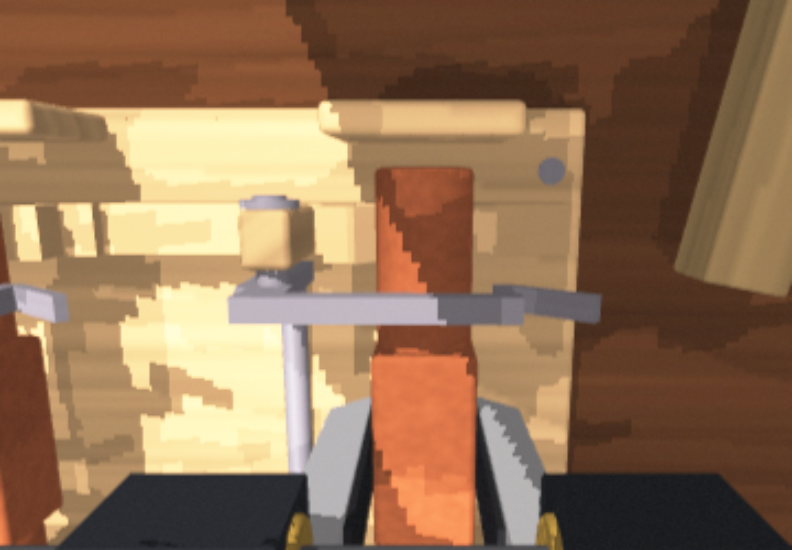

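View pics/s20z.png

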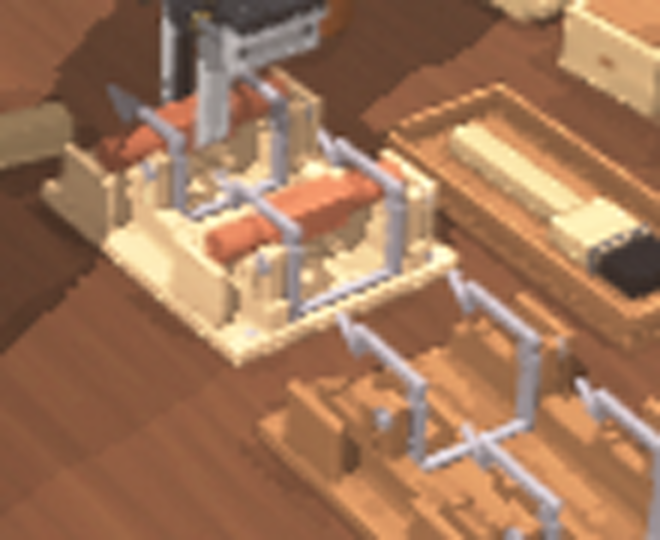

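Request:
{"name": "carry_out", "arguments": {"commands": [[0,0,0,0,0,0,0.4],[0,0,0,0,0,0,0.4],[0,0,0,0,0,0,0.4],[0,0,0,0,0,0,0.4],[0,0,0,0,0,0.01,0.4],[0,0,0,0,0,0.03,0.4],[0,0,0,0,0,0.06,0.4],[0,0,0,0,0,0.1,0.4]]}}

```text
time_s: 27.3
ee_pos: [0.5334, 0.1564, 0.1706]
orientation: [0.02, -3.14, 0.002]
wrist_force: [0.6, -0.6, 0.5]
width: 0.0373
```

Request:
{"name": "carry_out", "arguments": {"commands": [[0,0,0,0,0,0.01,0.5],[0,0,0,0,0,0.01,0.6],[0,0,0,0,0,0.01,0.6],[0,0,0,0,0,0.01,0.6],[0,0,0,0,0,0.01,0.6],[0,0,0,0,0,0.01,0.6],[0,0,0,0,0,0.01,0.6],[0,0,0,0,0,0.01,0.6]]}}

```text
time_s: 28.1
ee_pos: [0.5341, 0.1567, 0.1797]
orientation: [0.021, -3.141, 0.0]
wrist_force: [-0.1, -0.4, 0.3]
width: 0.0565
```

```bash
python3 -c "
from h import *
look(21,(0,290,0,640))
a=cv2.imread('pics/w21.png');cv2.imwrite('pics/w21z.png',a)"
```

```text
[0.5342 0.1566 0.1798] 0.0132
28.15 [0.5341 0.1567 0.1798] [ 0.021 -3.141  0.   ] [0.4 0.7 0.4] 0.0563
```

View pics/w21z.png

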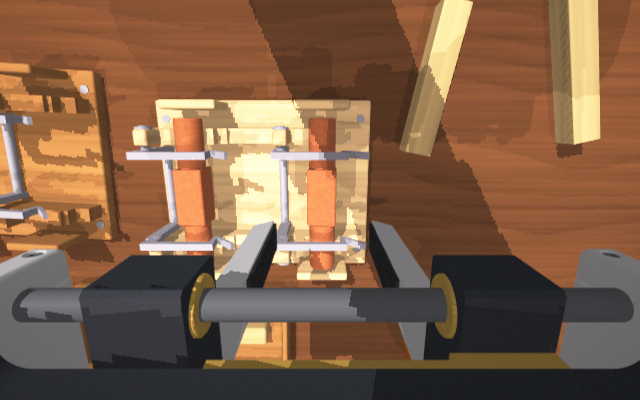

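View pics/s21z.png

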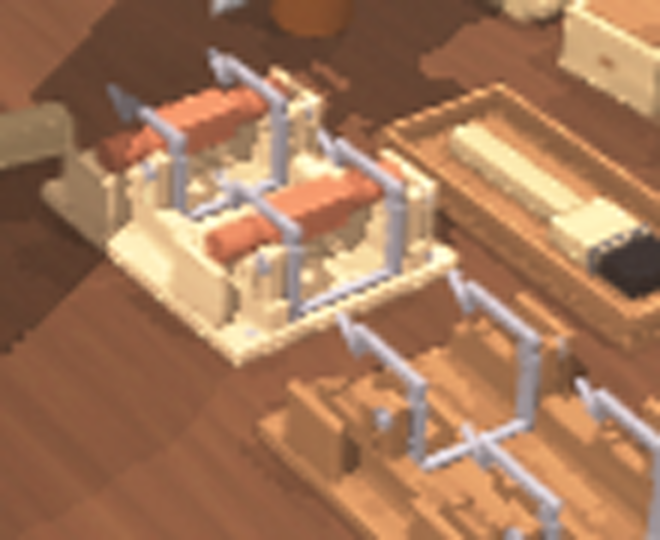

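Request:
{"name": "carry_out", "arguments": {"commands": [[0,0,-0.03,-0.018,0.018,0,0.6],[0,0,-0.06,-0.036,0.035,0,0.6],[0,0,-0.09,-0.054,0.053,-0.005,0.6],[0,0,-0.12,-0.072,0.07,-0.01,0.6],[0,0,-0.15,-0.09,0.088,-0.015,0.6],[0,0,-0.177,-0.109,0.106,-0.02,0.6],[0,0,-0.177,-0.109,0.106,-0.02,0.6],[0,0,-0.177,-0.109,0.106,-0.02,0.6]]}}

```text
time_s: 29.0
ee_pos: [0.4251, 0.2629, 0.16]
orientation: [0.255, 3.131, -0.0]
wrist_force: [0.8, -0.8, 0.2]
width: 0.0563
```

```bash
python3 -c "
from h import *
look(22,(0,290,0,640),None)
a=cv2.imread('pics/w22.png');cv2.imwrite('pics/w22z.png',a)"
```

```text
[0.4253 0.2628 0.1601] -0.1625
29.05 [0.4256 0.2624 0.1601] [0.257 3.131 0.   ] [ 0.4 -0.4 -0.8] 0.0566
```

View pics/w22z.png

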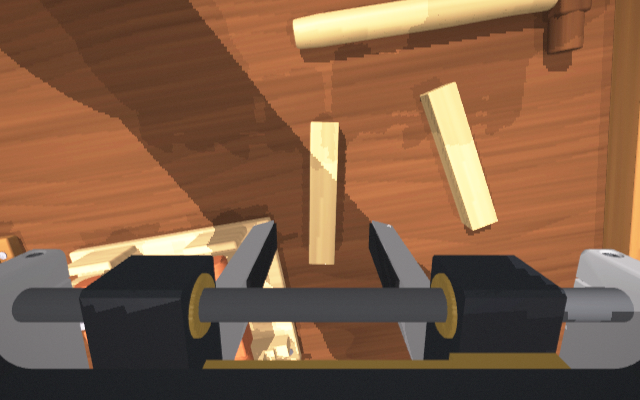

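```bash
python3 -c "
from h import *
im=load('w22.png')
seg(im,(324.5,122.5),(321.5,264.5),.026)"
```

```text
mid [0.4283 0.2623 0.026 ] len 0.1387 yaw -0.1826
```

Request:
{"name": "carry_out", "arguments": {"commands": [[0,0,-0.02,0.0027,-0.0005,-0.035,0.6],[0,0,-0.02,0.0027,-0.0005,-0.07,0.6],[0,0,-0.02,0.0027,-0.0005,-0.1,0.6],[0,0,-0.02,0.0027,-0.0005,-0.12,0.6],[0,0,-0.02,0.0027,-0.0005,-0.132,0.6],[0,0,-0.02,0.0027,-0.0005,-0.132,0.4],[0,0,-0.02,0.0027,-0.0005,-0.132,0],[0,0,-0.02,0.0027,-0.0005,-0.132,0]]}}

```text
time_s: 29.85
ee_pos: [0.4285, 0.2625, 0.0289]
orientation: [0.288, 3.127, 0.002]
wrist_force: [-0.3, 0.9, -0.4]
width: 0.0358
```

Request:
{"name": "carry_out", "arguments": {"commands": [[0,0,0,0,0,0,0],[0,0,0,0,0,0,0],[0,0,0,0,0,0,0],[0,0,0,0,0,0,0],[0,0,0,0,0,0,0],[0,0,0,0,0,0,0],[0,0,0,0,0,0,0],[0,0,0,0,0,0,0]]}}

```text
time_s: 30.65
ee_pos: [0.4282, 0.2626, 0.0287]
orientation: [0.288, 3.128, 0.001]
wrist_force: [-0.5, -0.8, 10.0]
width: 0.0259
```

Request:
{"name": "carry_out", "arguments": {"commands": [[0,0,0,0,0,0.01,0],[0,0,0,0,0,0.03,0],[0,0,0,0,0,0.06,0],[0,0,0,0,0,0.09,0],[0,0,0,0,0,0.11,0],[0,0,0,0,0,0.13,0],[0,0,0,0,0,0.13,0],[0,0,0,0,0,0.13,0]]}}

```text
time_s: 31.45
ee_pos: [0.4277, 0.2624, 0.1582]
orientation: [0.288, 3.128, 0.001]
wrist_force: [-0.3, 0.3, -1.6]
width: 0.0259
```

```bash
python3 -c "
from h import *
look(23,(0,290,0,640),None)
a=cv2.imread('pics/w23.png');cv2.imwrite('pics/w23z.png',a)"
```

```text
[0.428  0.2623 0.1583] -0.1836
31.5 [0.4275 0.2621 0.1576] [-0.288 -3.128  0.   ] [-0.5  0.4 -0.9] 0.0255
```

View pics/w23z.png

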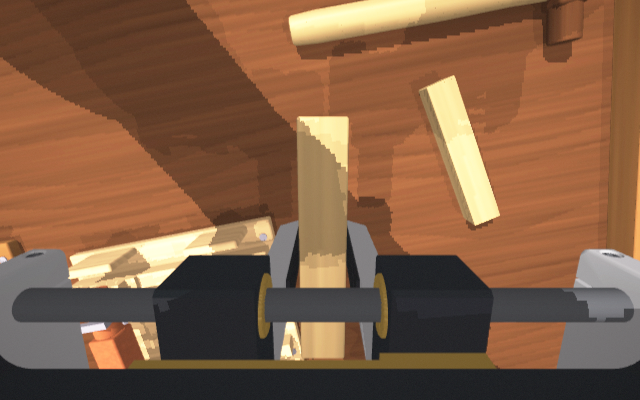

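Request:
{"name": "carry_out", "arguments": {"commands": [[0,0,0.01,0.004,-0.025,0,0],[0,0,0.03,0.012,-0.07,0,0],[0,0,0.05,0.02,-0.115,0,0],[0,0,0.07,0.028,-0.16,0,0],[0,0,0.09,0.036,-0.205,0,0],[0,0,0.11,0.044,-0.25,0,0],[0,0,0.13,0.052,-0.295,0,0],[0,0,0.147,0.06,-0.34,0,0]]}}

```text
time_s: 32.3
ee_pos: [0.4873, -0.0796, 0.1571]
orientation: [-0.056, -3.14, 0.0]
wrist_force: [0.9, 0.7, -0.9]
width: 0.0257
```

Request:
{"name": "carry_out", "arguments": {"commands": [[0,0,0,0.006,-0.03,0,0],[0,0,0,0.012,-0.06,0,0],[0,0,0,0.017,-0.09,-0.01,0],[0,0,0,0.018,-0.104,-0.02,0],[0,0,0,0.018,-0.104,-0.03,0],[0,0,0,0.018,-0.104,-0.04,0],[0,0,0,0.018,-0.104,-0.04,0],[0,0,0,0.018,-0.104,-0.04,0]]}}

```text
time_s: 33.1
ee_pos: [0.5058, -0.1809, 0.1177]
orientation: [-0.056, -3.141, -0.0]
wrist_force: [-0.3, -0.3, 0.0]
width: 0.0258
```

```bash
python3 -c "
from h import *
im=load('w23.png'); T,y,_=camtcp(im);p=ray(im,323,116.5,.1556); print('end off',np.linalg.norm((p-T)[:2]))
look(24,(40,290,130,490),None)"
```

```text
end off 0.06998317219641023
[ 0.506  -0.1809  0.1178] -0.0356
33.15 [ 0.506  -0.1811  0.1181] [0.056 3.141 0.   ] [-0.1  0.  -0.1] 0.0259
```

View pics/w24z.png

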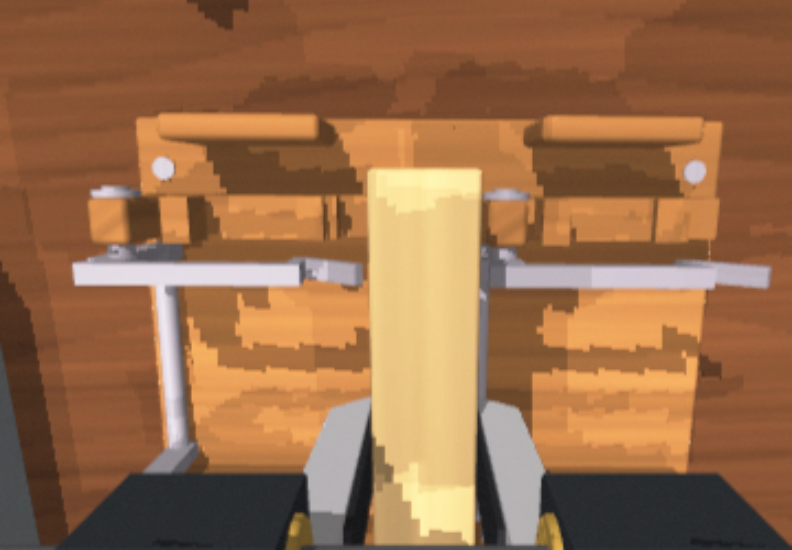

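```bash
python3 - <<'E'
from h import *
im=load('w24.png'); f=lambda X,Y:(130+X/2.2,40+Y/2.2)
w=lambda X,Y,z: ray(im,*f(X,Y),z)
a=w(361,273,.077);b=w(770,277,.077);print('tips',a,b, 'yaw',np.arctan2(-(b-a)[0],(b-a)[1]))
c=(w(158,115,.054)+w(320,115,.054))/2; d=(w(543,117,.054)+w(703,117,.054))/2; print('cheek',c,d)
e=w(163,168,.013);g=w(695,171,.013);print('bolt',e,g,(e+g)/2); print('corner',w(137,119,.012),w(722,121,.012))
y=-.033
for n,p,x,dy in (('tip',a,-.04,.039),('cheek',c,-.084,0)): print(n,'seat2',tf((p[0],p[1],y),(-x,-dy,0)))
E
```

```text
tips [ 0.46373354 -0.1975826   0.077     ] [ 0.46901555 -0.0812642   0.077     ] yaw -0.04537880508019244
cheek [ 0.41768461 -0.23386478  0.054     ] [ 0.42238976 -0.1180739   0.054     ]
bolt [ 0.43121807 -0.27382549  0.013     ] [ 0.43919999 -0.07966963  0.013     ] [ 0.43520903 -0.17674756  0.013     ]
corner [ 0.41380222 -0.28142458  0.012     ] [ 0.42201111 -0.07056263  0.012     ]
tip seat2 [ 0.50242499 -0.23788113  0.        ]
cheek seat2 [ 0.50163887 -0.23663628  0.        ]
```

Request:
{"name": "carry_out", "arguments": {"commands": [[0,0,-0.0044,-0.001,0,-0.01,0],[0,0,-0.0044,-0.001,0,-0.022,0],[0,0,-0.0044,-0.001,0,-0.034,0],[0,0,-0.0044,-0.001,0,-0.0416,0],[0,0,-0.0044,-0.001,0,-0.0416,0],[0,0,-0.0044,-0.001,0,-0.0416,0],[0,0,-0.0044,-0.001,0,-0.0416,0],[0,0,-0.0044,-0.001,0,-0.0416,0]]}}

```text
time_s: 33.95
ee_pos: [0.5051, -0.1819, 0.0767]
orientation: [0.065, 3.14, -0.0]
wrist_force: [0.3, -0.0, 0.0]
width: 0.0255
```

```bash
python3 -c "
from h import *
look(25,(40,290,130,490),(200,290,330,440))"
```

```text
[ 0.5052 -0.1819  0.0767] -0.0412
34.0 [ 0.505  -0.1818  0.0766] [ 0.065  3.14  -0.   ] [ 0.3 -0.1  0.3] 0.0257
```

View pics/w25z.png

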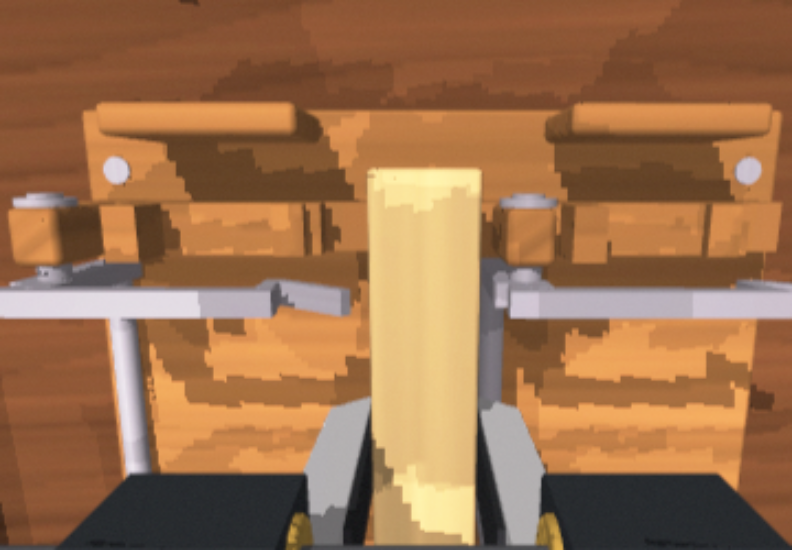

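View pics/s25z.png

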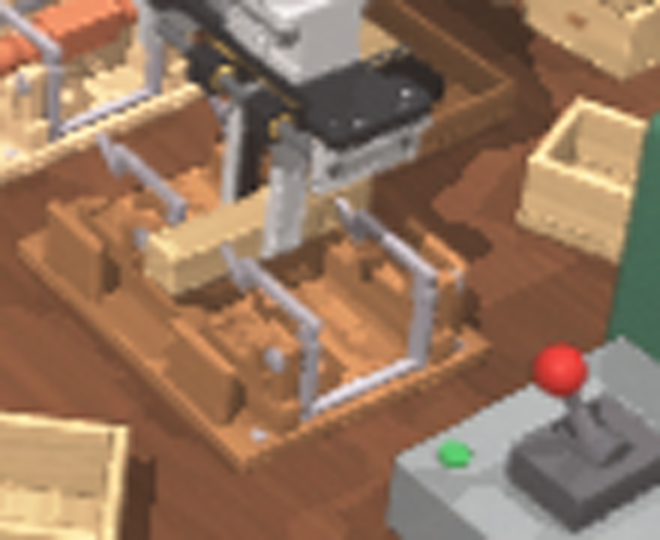

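Request:
{"name": "carry_out", "arguments": {"commands": [[0,0,0,-0.0003,-0.008,0,0],[0,0,0,-0.0006,-0.016,0,0],[0,0,0,-0.0009,-0.024,0,0],[0,0,0,-0.0012,-0.032,0,0],[0,0,0,-0.0016,-0.04,0,0],[0,0,0,-0.002,-0.048,0,0],[0,0,0,-0.0022,-0.0556,0,0],[0,0,0,-0.0022,-0.0556,0,0]]}}

```text
time_s: 34.85
ee_pos: [0.5024, -0.2387, 0.0763]
orientation: [0.067, 3.141, -0.001]
wrist_force: [0.0, -1.0, -1.5]
width: 0.0256
```

```bash
python3 -c "
from h import *
look(26,(40,290,130,490),(200,290,330,440))"
```

```text
[ 0.5026 -0.2387  0.0764] -0.0425
34.9 [ 0.5025 -0.2379  0.0762] [-0.066 -3.141  0.   ] [-1.1  0.2 -1.2] 0.0256
```

View pics/w26z.png

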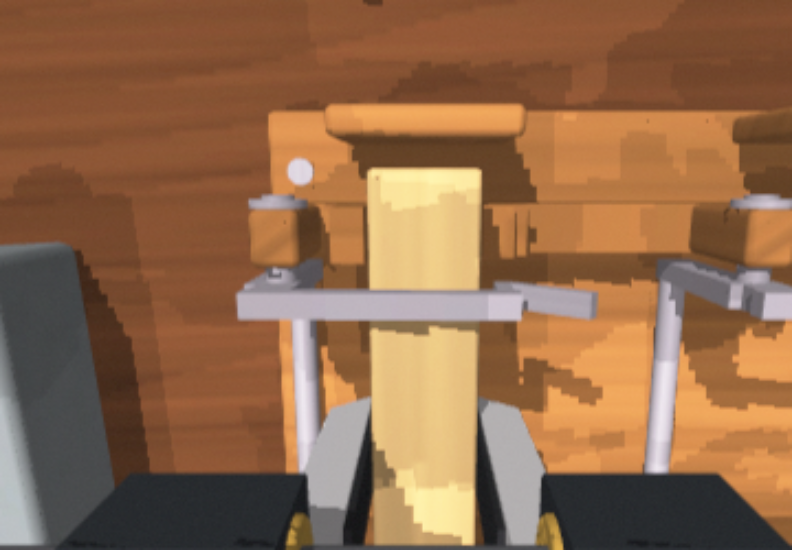

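View pics/s26z.png

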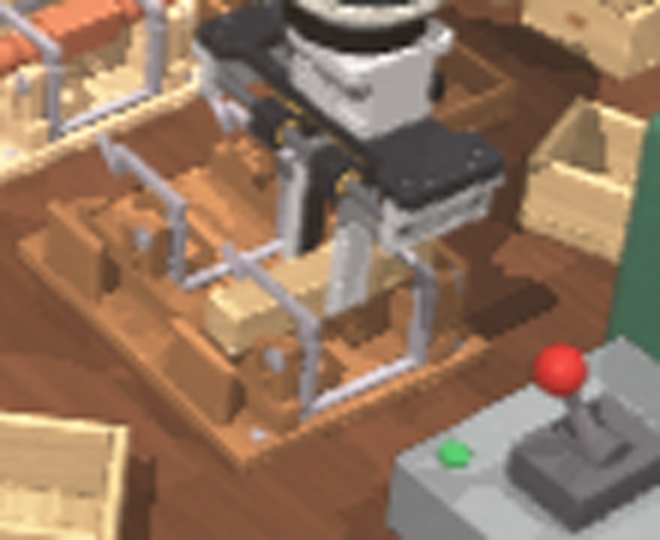

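Request:
{"name": "carry_out", "arguments": {"commands": [[0,0,0,0,0,0,0],[0,0,0,0,0,-0.001,0],[0,0,0,0,0,-0.0025,0],[0,0,0,0,0,-0.004,0],[0,0,0,0,0,-0.0055,0],[0,0,0,0,0,-0.0068,0],[0,0,0,0,0,-0.0076,0],[0,0,0,0,0,-0.0076,0]]}}

```text
time_s: 35.75
ee_pos: [0.5026, -0.2374, 0.0687]
orientation: [0.065, 3.141, 0.0]
wrist_force: [0.2, 0.9, 0.9]
width: 0.0258
```

```bash
python3 -c "
from h import *
look(27,(40,290,130,490),(200,290,330,440))"
```

```text
[ 0.5028 -0.2374  0.0688] -0.0412
35.8 [ 0.5026 -0.2374  0.0687] [ 0.065  3.141 -0.   ] [-1.1  0.9  1.4] 0.0254
```

View pics/w27z.png

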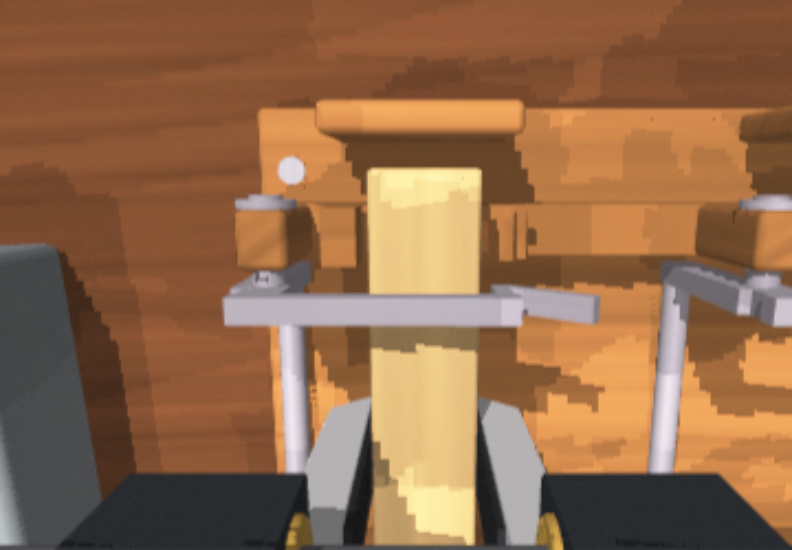

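View pics/s27z.png

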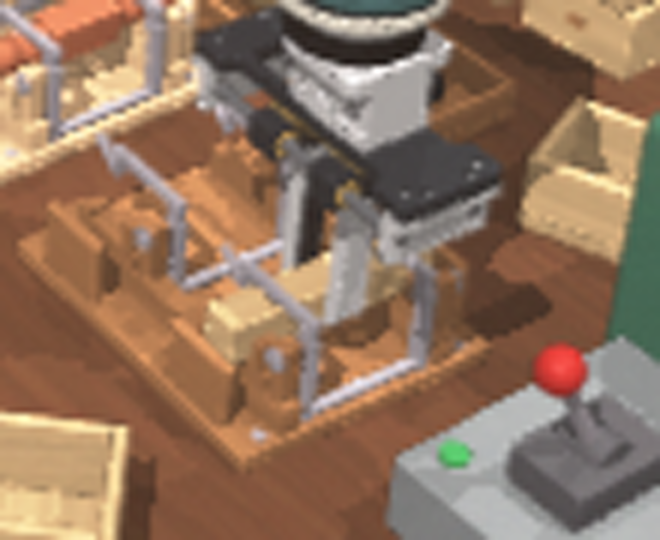

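Request:
{"name": "carry_out", "arguments": {"commands": [[0,0,0,0,-0.0008,0,0],[0,0,0,0,-0.0008,0,0],[0,0,0,0,-0.0008,0,0.4],[0,0,0,0,-0.0008,0,0.4],[0,0,0,0,-0.0008,0,0.4],[0,0,0,0,-0.0008,0,0.4],[0,0,0,0,-0.0008,0.02,0.4],[0,0,0,0,-0.0008,0.06,0.4]]}}

```text
time_s: 36.65
ee_pos: [0.5013, -0.2376, 0.1274]
orientation: [-0.065, -3.137, -0.001]
wrist_force: [1.2, 0.0, 1.2]
width: 0.0376
```

Request:
{"name": "carry_out", "arguments": {"commands": [[0,0,0,0,0,0.03,0.5],[0,0,0,0,0,0.05,0.6],[0,0,0,0,0,0.05,0.6],[0,0,0,0,0,0.05,0.6],[0,0,0,0,0,0.05,0.6],[0,0,0,0,0,0.05,0.6],[0,0,0,0,0,0.05,0.6],[0,0,0,0,0,0.05,0.6]]}}

```text
time_s: 37.45
ee_pos: [0.5025, -0.2382, 0.1783]
orientation: [-0.065, -3.14, 0.0]
wrist_force: [-0.7, -0.5, 0.1]
width: 0.0564
```

```bash
python3 -c "
from h import *
look(28,(40,290,130,490),(200,290,330,440))"
```

```text
[ 0.5026 -0.2382  0.1784] -0.0413
37.5 [ 0.5025 -0.2382  0.1784] [-0.065 -3.141  0.   ] [ 0.3 -0.1  0.3] 0.0564
```

View pics/w28z.png

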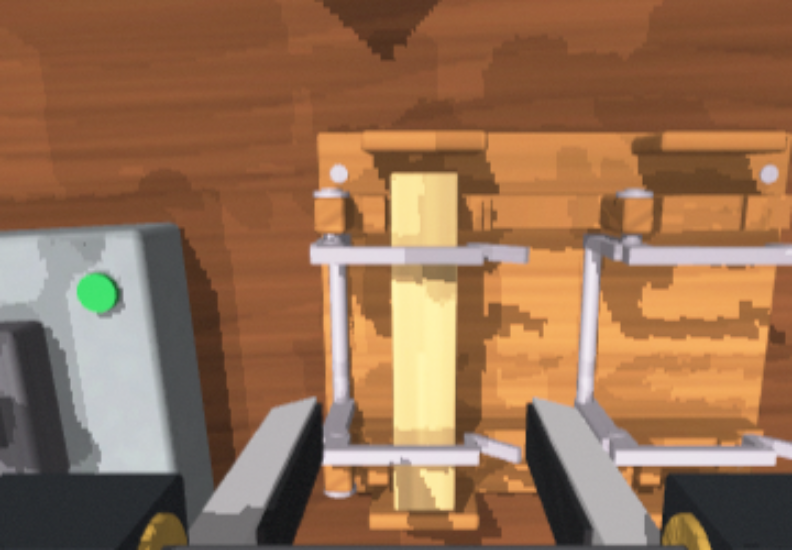

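View pics/s28z.png

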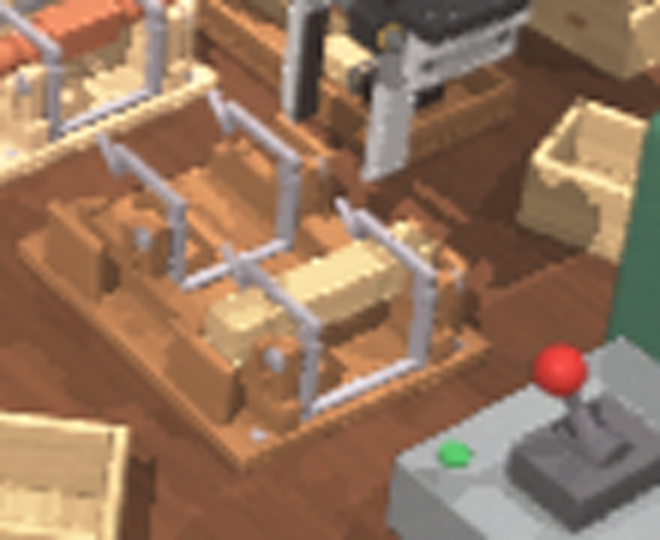

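Request:
{"name": "carry_out", "arguments": {"commands": [[0,0,0.02,-0.005,0.03,0,0.6],[0,0,0.04,-0.01,0.075,0,0.6],[0,0,0.06,-0.016,0.12,0,0.6],[0,0,0.08,-0.022,0.165,0,0.6],[0,0,0.1,-0.028,0.21,0,0.6],[0,0,0.12,-0.034,0.255,0,0.6],[0,0,0.14,-0.041,0.3,0,0.6],[0,0,0.16,-0.048,0.345,0,0.6]]}}

```text
time_s: 38.35
ee_pos: [0.4541, 0.1086, 0.1789]
orientation: [-0.188, 3.135, 0.0]
wrist_force: [1.0, 0.5, -1.0]
width: 0.0563
```

Request:
{"name": "carry_out", "arguments": {"commands": [[0,0,0.02,-0.006,0.045,0,0.6],[0,0,0.04,-0.012,0.09,0,0.6],[0,0,0.06,-0.018,0.135,0,0.6],[0,0,0.08,-0.025,0.18,0,0.6],[0,0,0.09,-0.033,0.225,0,0.6],[0,0,0.1,-0.042,0.27,-0.01,0.6],[0,0,0.1,-0.042,0.29,-0.018,0.6],[0,0,0.1,-0.042,0.29,-0.018,0.6]]}}

```text
time_s: 39.15
ee_pos: [0.4112, 0.3993, 0.1593]
orientation: [0.349, -3.121, 0.001]
wrist_force: [-0.9, -0.9, -0.0]
width: 0.0563
```

```bash
python3 -c "
from h import *
look(29,(0,290,0,640),None)"
```

```text
[0.4112 0.3993 0.1594] 0.2227
39.2 [0.4121 0.3973 0.1599] [ 3.450e-01 -3.122e+00  2.000e-03] [-0.  -0.9  0.5] 0.0561
```

View pics/w29.png

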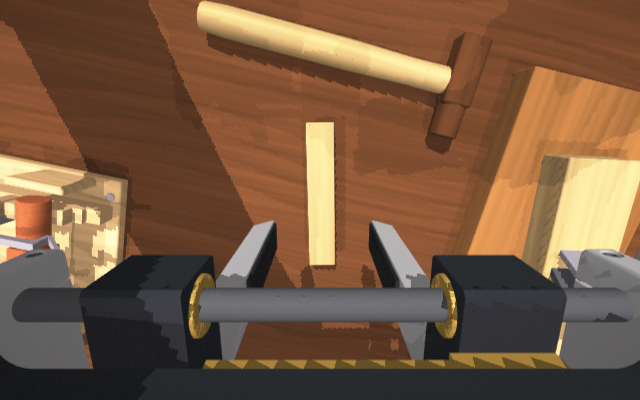

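```bash
python3 -c "
from h import *
im=load('w29.png')
seg(im,(319.5,122.5),(321.5,264.5),.026); print(*rd())"
```

```text
mid [0.4142 0.3976 0.026 ] len 0.1383 yaw 0.235
39.2 [0.4121 0.3973 0.1599] [ 3.450e-01 -3.122e+00  2.000e-03] [-0.  -0.9  0.5] 0.0561
```

Request:
{"name": "carry_out", "arguments": {"commands": [[0,0,0.0145,0.002,0,-0.035,0.6],[0,0,0.0145,0.002,0,-0.07,0.6],[0,0,0.0145,0.002,0,-0.1,0.6],[0,0,0.0145,0.002,0,-0.12,0.6],[0,0,0.0145,0.002,0,-0.1315,0.6],[0,0,0.0145,0.002,0,-0.1315,0.4],[0,0,0.0145,0.002,0,-0.1315,0],[0,0,0.0145,0.002,0,-0.1315,0]]}}

```text
time_s: 40.0
ee_pos: [0.4153, 0.3971, 0.0305]
orientation: [-0.365, 3.119, 0.002]
wrist_force: [-0.1, 0.0, 0.6]
width: 0.0357
```

Request:
{"name": "carry_out", "arguments": {"commands": [[0,0,0,0,0,0,0],[0,0,0,0,0,0,0],[0,0,0,0,0,0,0],[0,0,0,0,0,0,0],[0,0,0,0,0,0,0],[0,0,0,0,0,0,0],[0,0,0,0,0,0,0],[0,0,0,0,0,0,0]]}}

```text
time_s: 40.8
ee_pos: [0.415, 0.3972, 0.0301]
orientation: [-0.366, 3.119, 0.001]
wrist_force: [-2.0, -1.1, 9.6]
width: 0.0258
```

Request:
{"name": "carry_out", "arguments": {"commands": [[0,0,0,0,0,0.01,0],[0,0,0,0,0,0.03,0],[0,0,0,0,0,0.06,0],[0,0,0,0,0,0.09,0],[0,0,0,0,0,0.11,0],[0,0,0,0,0,0.13,0],[0,0,0,0,0,0.13,0],[0,0,0,0,0,0.13,0]]}}

```text
time_s: 41.6
ee_pos: [0.4145, 0.3969, 0.1595]
orientation: [-0.366, 3.12, 0.001]
wrist_force: [-0.1, -0.3, -1.8]
width: 0.0259
```

```bash
python3 -c "
from h import *
look(30,(0,290,0,640),None)"
```

```text
[0.4146 0.3968 0.1596] 0.2334
41.65 [0.4143 0.3966 0.1588] [ 3.66e-01 -3.12e+00  1.00e-03] [-0.3 -0.1 -1.2] 0.0258
```

View pics/w30.png

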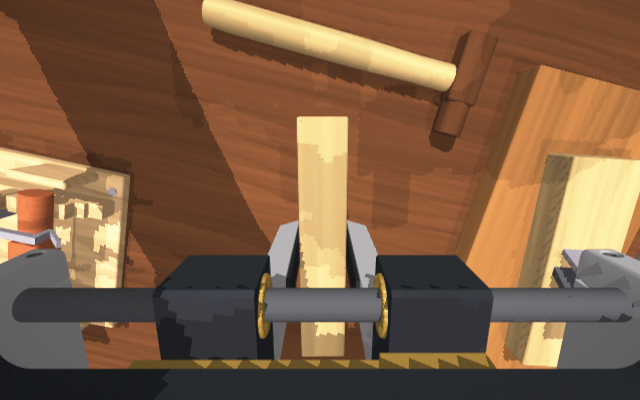

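Request:
{"name": "carry_out", "arguments": {"commands": [[0,0,-0.02,0.005,-0.025,0,0],[0,0,-0.05,0.015,-0.07,0,0],[0,0,-0.08,0.024,-0.115,0,0],[0,0,-0.11,0.033,-0.16,0,0],[0,0,-0.14,0.042,-0.205,0,0],[0,0,-0.17,0.051,-0.25,0,0],[0,0,-0.2,0.06,-0.295,0,0],[0,0,-0.23,0.07,-0.34,0,0]]}}

```text
time_s: 42.45
ee_pos: [0.4841, 0.055, 0.1585]
orientation: [0.004, -3.141, 0.001]
wrist_force: [1.3, 0.3, -0.2]
width: 0.0258
```

Request:
{"name": "carry_out", "arguments": {"commands": [[0,0,-0.02,0.008,-0.04,0,0],[0,0,-0.04,0.016,-0.08,0,0],[0,0,-0.0447,0.025,-0.115,-0.005,0],[0,0,-0.0447,0.025,-0.1213,-0.015,0],[0,0,-0.0447,0.025,-0.1213,-0.03,0],[0,0,-0.0447,0.025,-0.1213,-0.04,0],[0,0,-0.0447,0.025,-0.1213,-0.04,0],[0,0,-0.0447,0.025,-0.1213,-0.04,0]]}}

```text
time_s: 43.25
ee_pos: [0.5095, -0.064, 0.1191]
orientation: [-0.064, -3.14, 0.0]
wrist_force: [0.6, -1.1, -1.0]
width: 0.0257
```

```bash
python3 -c "
from h import *
im=load('w30.png'); T,y,_=camtcp(im);p=ray(im,323,116.5,T[2]-.0041); print('end off',np.linalg.norm((p-T)[:2]))
look(31,(40,290,130,490),None)"
```

```text
end off 0.06999978867401305
[ 0.5097 -0.0641  0.1192] -0.0407
43.3 [ 0.5097 -0.0641  0.1194] [ 0.064  3.141 -0.   ] [-0.4 -0.  -1.1] 0.0259
```

View pics/w31z.png

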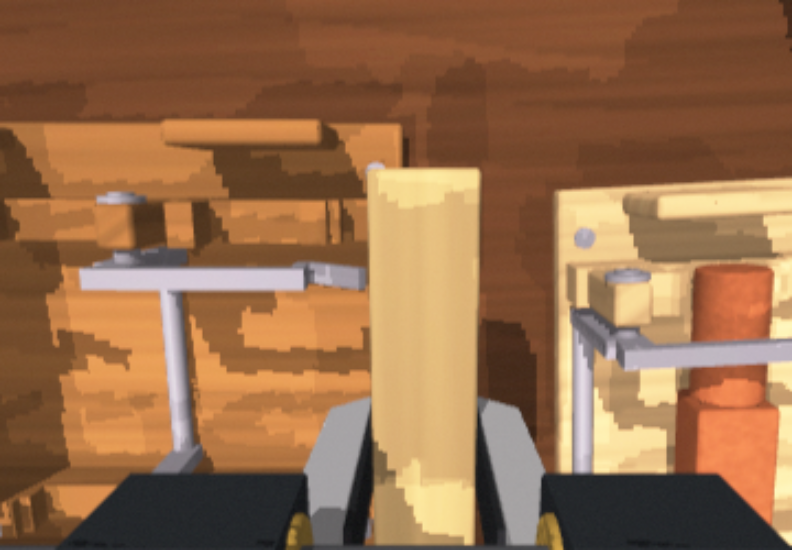

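Request:
{"name": "carry_out", "arguments": {"commands": [[0,0,0,0,0,-0.01,0],[0,0,0,0,0,-0.022,0],[0,0,0,0,0,-0.034,0],[0,0,0,0,0,-0.0414,0],[0,0,0,0,0,-0.0414,0],[0,0,0,0,0,-0.0414,0],[0,0,0,0,0,-0.0414,0],[0,0,0,0,0,-0.0414,0]]}}

```text
time_s: 44.1
ee_pos: [0.5099, -0.0644, 0.0781]
orientation: [0.065, 3.14, 0.0]
wrist_force: [0.2, -0.5, -1.2]
width: 0.0258
```

```bash
python3 -c "
from h import *
look(32,(40,290,130,490),(200,290,330,440))"
```

```text
[ 0.51   -0.0645  0.0782] -0.0414
44.15 [ 0.5098 -0.0644  0.0781] [0.065 3.14  0.   ] [ 0.  -0.1 -1.9] 0.0257
```

View pics/s32z.png

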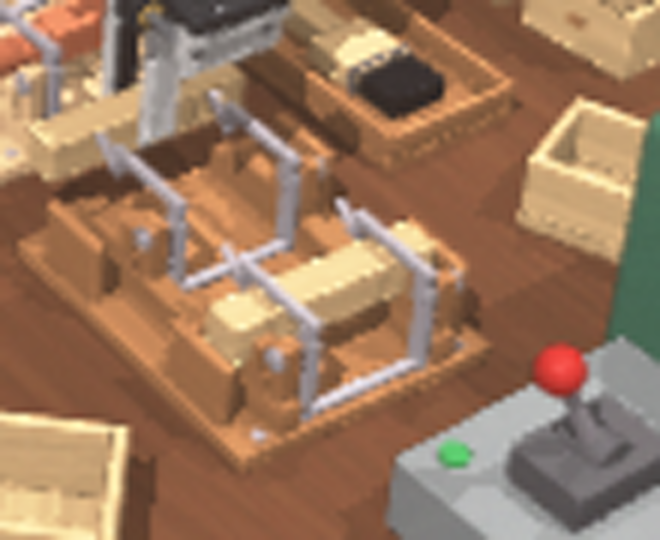

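View pics/w32z.png

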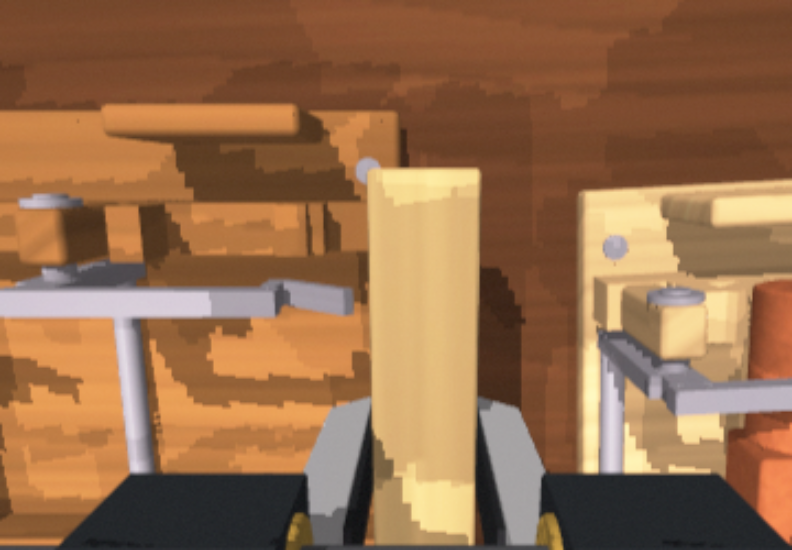

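Request:
{"name": "carry_out", "arguments": {"commands": [[0,0,0,-0.0003,-0.008,0,0],[0,0,0,-0.0006,-0.016,0,0],[0,0,0,-0.0009,-0.024,0,0],[0,0,0,-0.0012,-0.032,0,0],[0,0,0,-0.0016,-0.04,0,0],[0,0,0,-0.002,-0.048,0,0],[0,0,0,-0.0023,-0.0563,0,0],[0,0,0,-0.0023,-0.0563,0,0]]}}

```text
time_s: 45.0
ee_pos: [0.5072, -0.1221, 0.0778]
orientation: [0.067, 3.141, -0.001]
wrist_force: [0.6, 0.3, -1.6]
width: 0.0256
```

```bash
python3 -c "
from h import *
look(33,(40,290,130,490),(200,290,330,440))"
```

```text
[ 0.5073 -0.1222  0.0779] -0.0429
45.05 [ 0.5072 -0.1214  0.0777] [-0.066 -3.141  0.   ] [-0.7 -0.8 -1.4] 0.0256
```

View pics/s33z.png

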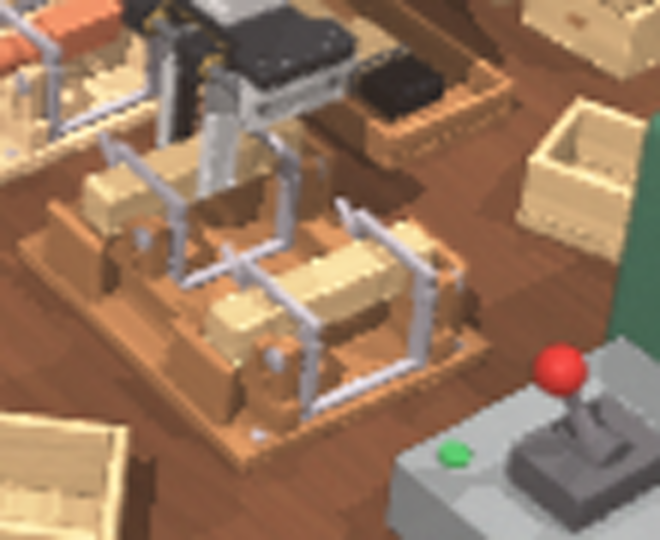

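View pics/w33z.png

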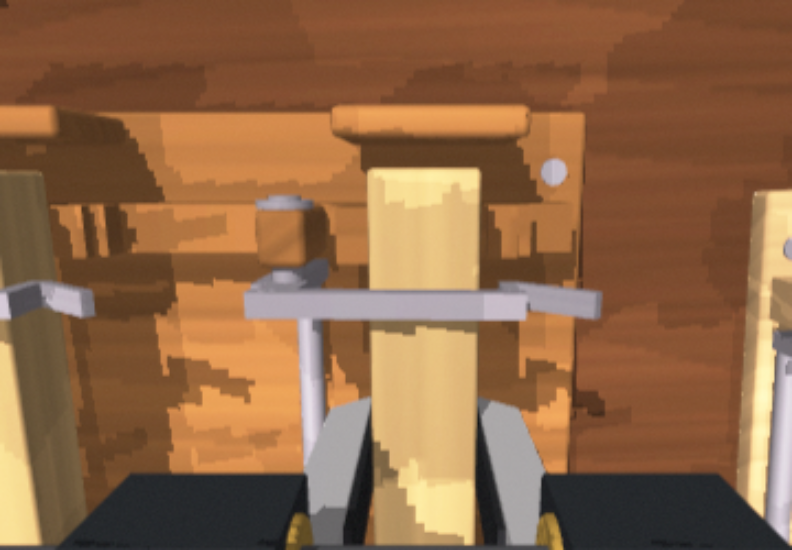

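Request:
{"name": "carry_out", "arguments": {"commands": [[0,0,0,0,0,0,0],[0,0,0,0,0,-0.001,0],[0,0,0,0,0,-0.0025,0],[0,0,0,0,0,-0.004,0],[0,0,0,0,0,-0.0055,0],[0,0,0,0,0,-0.0068,0],[0,0,0,0,0,-0.0076,0],[0,0,0,0,0,-0.0076,0]]}}

```text
time_s: 45.9
ee_pos: [0.5073, -0.1208, 0.0702]
orientation: [0.065, 3.141, -0.0]
wrist_force: [0.4, -0.6, -0.9]
width: 0.0257
```

```bash
python3 -c "
from h import *
look(34,(40,290,130,490),(200,290,330,440))"
```

```text
[ 0.5075 -0.1208  0.0703] -0.0414
45.95 [ 0.5073 -0.1208  0.0702] [ 0.065  3.141 -0.   ] [-0.5  0.1 -0.1] 0.0254
```

View pics/w34z.png

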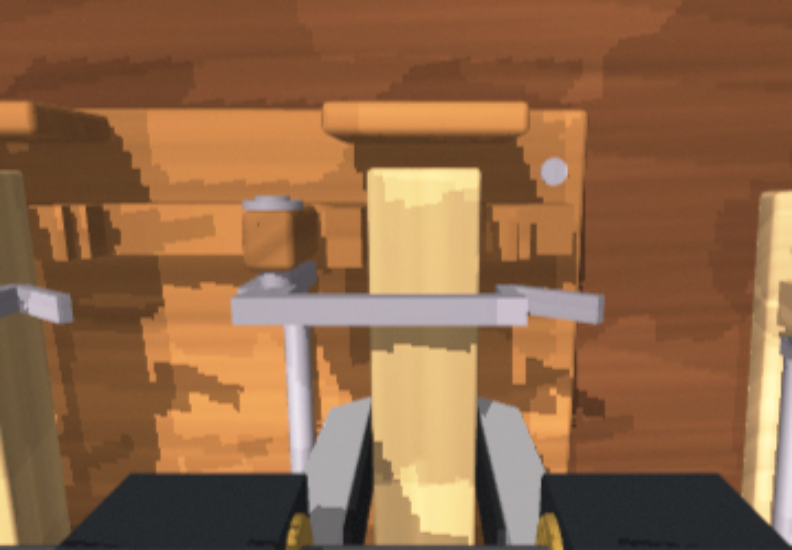

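Request:
{"name": "carry_out", "arguments": {"commands": [[0,0,0,0,0,-0.0006,0],[0,0,0,0,0,-0.0006,0],[0,0,0,0,0,-0.0006,0.4],[0,0,0,0,0,-0.0006,0.4],[0,0,0,0,0,-0.0006,0.4],[0,0,0,0,0,-0.0006,0.4],[0,0,0,0,0,0.02,0.4],[0,0,0,0,0,0.06,0.4]]}}

```text
time_s: 46.8
ee_pos: [0.5059, -0.1206, 0.129]
orientation: [-0.065, -3.136, 0.0]
wrist_force: [0.7, 0.1, 0.8]
width: 0.0376
```

Request:
{"name": "carry_out", "arguments": {"commands": [[0,0,0,0,0,0.03,0.3],[0,0,0,0,0,0.07,0],[0,0,0,0,0,0.11,0],[0,0,0,0,0,0.15,0],[0,0,0,0,0,0.17,0],[0,0,0,0,0,0.17,0],[0,0,0,0,0,0.17,0],[0,0,0,0,0,0.17,0]]}}

```text
time_s: 47.6
ee_pos: [0.5069, -0.1206, 0.2991]
orientation: [-0.065, -3.139, 0.0]
wrist_force: [-0.0, 0.2, -0.3]
width: 0.0005
```

```bash
python3 -c "
from h import *
look(35,(40,290,130,490),(160,290,290,440))
a=cv2.imread('pics/s35.png');cv2.imwrite('pics/s35z.png',cv2.resize(a[160:290,290:430],None,fx=5,fy=4.6,interpolation=cv2.INTER_CUBIC))"
```

```text
[ 0.5071 -0.1207  0.2992] -0.0413
47.65 [ 0.5069 -0.1207  0.2991] [-0.065 -3.139  0.   ] [-0.1 -0.  -0.4] 0.0004
```

View pics/w35.png

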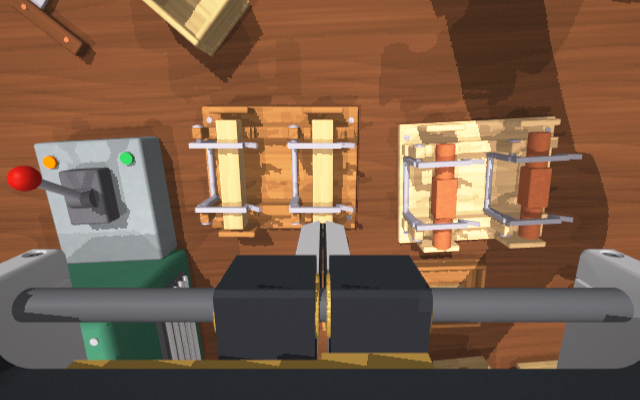

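View pics/s35z.png

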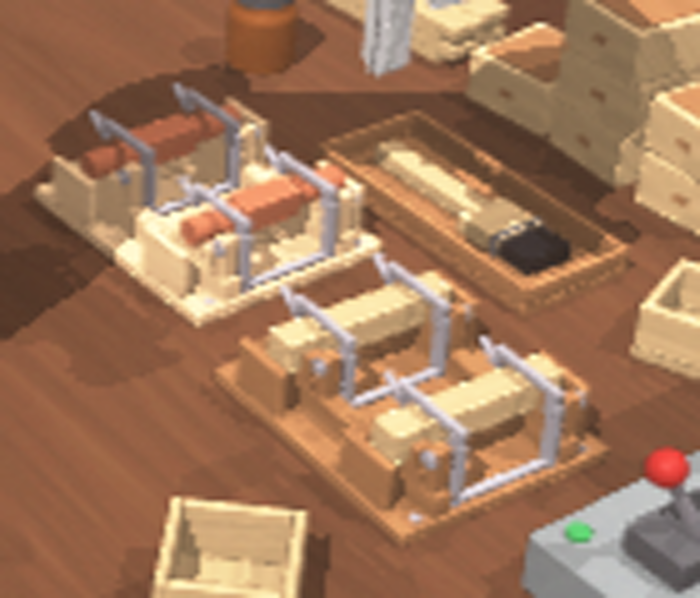

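```bash
python3 - <<'E'
from h import *
for n in ('top0','w35','side0','s35'):
    a=cv2.imread(f'pics/{n}.png'); h=cv2.cvtColor(a,cv2.COLOR_BGR2HSV); m=((h[...,0]<6)|(h[...,0]>174))&(h[...,1]>190)&(h[...,2]>110)
    k,l,s,c=cv2.connectedComponentsWithStats(m.astype(np.uint8)); i=1+np.argsort(-s[1:,4])[:3]; print(n,[(c[j].round(1).tolist(),s[j].tolist()) for j in i])
a=cv2.imread('pics/top0.png'); cv2.imwrite('pics/dz.png',cv2.resize(a[85:240,445:545],None,fx=3.8,fy=3.8,interpolation=cv2.INTER_CUBIC))
a=cv2.imread('pics/side0.png'); cv2.imwrite('pics/dz2.png',cv2.resize(a[190:320,390:530],None,fx=4.5,fy=4.5,interpolation=cv2.INTER_CUBIC))
E
```

```text
top0 []
w35 [([21.4, 178.0], [7, 166, 29, 25, 594])]
side0 []
s35 []
```

View pics/dz.png

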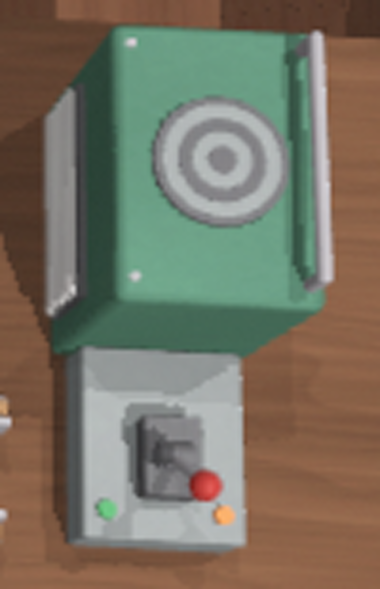

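View pics/dz2.png

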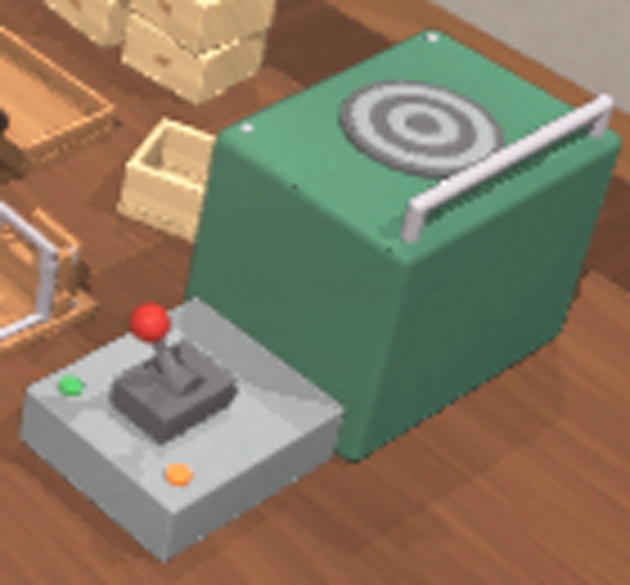

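```bash
python3 - <<'E'
from h import *
t=load('top0.png'); w=load('w35.png'); s=load('side0.png')
z=lambda X,Y:(445+X/3.8,85+Y/3.8)
o=[(t,(-.07,.07,.05),z(66,543)),(t,(-.07,-.07,.05),z(245,545)),(t,(.1,-.07,.05),z(243,352)),(t,(-.038,0,.142),z(205,486)),(w,(-.038,0,.142),(21.4,178)),(s,(-.038,0,.142),(423.3,261.6)),
 (w,(-.07,.07,.05),(159,138)),(w,(-.07,-.07,.05),(35,147))]
g=lambda p: np.concatenate([proj(i,tf(p,x))-np.array(u) for i,x,u in o])
r_=least_squares(g,(.52,-.42,0),loss='soft_l1'); print(r_.x,g(r_.x).reshape(-1,2).round(1).tolist())
k=[(t,z(205,486)),(w,(21.4,178)),(s,(423.3,261.6))]
h=lambda p: np.concatenate([proj(i,p)-np.array(u) for i,u in k]); q=least_squares(h,(.48,-.42,.14)); print('knob',q.x,h(q.x).round(1)); print(tf(r_.x,(-.038,0,.142)),tf(r_.x,(.038,0,.142)))
E
```

```text
[ 0.52115672 -0.41913157  0.00238918] [[3.6, -2.3], [-0.3, -0.2], [-0.9, -0.2], [-0.9, -0.6], [6.1, 0.2], [-1.0, -0.4], [-17.2, 0.2], [-1.9, -3.9]]
knob [ 0.482245   -0.42294917  0.14430103] [ 0.6 -0.4  0.1 -0.1 -0.2 -0.1]
[ 0.48315683 -0.41922236  0.142     ] [ 0.55915661 -0.41904078  0.142     ]
```

Request:
{"name": "carry_out", "arguments": {"commands": [[0,0,0.005,-0.01,-0.04,-0.01,0],[0,0,0.01,-0.02,-0.08,-0.02,0],[0,0,0.015,-0.03,-0.12,-0.03,0],[0,0,0.02,-0.04,-0.16,-0.04,0],[0,0,0.025,-0.05,-0.2,-0.05,0],[0,0,0.03,-0.06,-0.24,-0.06,0],[0,0,0.035,-0.07,-0.28,-0.07,0],[0,0,0.041,-0.07,-0.302,-0.07,0]]}}

```text
time_s: 48.5
ee_pos: [0.4346, -0.4255, 0.2282]
orientation: [-0.006, -3.139, -0.001]
wrist_force: [-0.8, 1.1, 1.0]
width: 0.0007
```

Request:
{"name": "carry_out", "arguments": {"commands": [[0,0,0,0,0,0,0],[0,0,0,0,0,0,0],[0,0,0,0,0,0,0],[0,0,0,0,0,0,0],[0,0,0,0,0,0,0],[0,0,0,0,0,0,0],[0,0,0,0,0,0,0],[0,0,0,0,0,0,0]]}}

```text
time_s: 49.3
ee_pos: [0.4374, -0.4227, 0.2302]
orientation: [0.0, 3.141, -0.0]
wrist_force: [0.4, -0.3, 0.2]
width: 0.0004
```

```bash
python3 -c "
from h import *
look(36,(40,290,130,490),(190,320,380,500))
snap('top','t36.png')
print(r.get_state()['q'].round(2))"
```

```text
[ 0.4375 -0.4227  0.2303] -0.0002
49.35 [ 0.4373 -0.4227  0.2302] [ 1.000e-03  3.141e+00 -0.000e+00] [ 0.4  0.9 -0.3] 0.0004
[ 0.22  0.45  0.66  1.68 -0.3   1.12  2.54]
```

View pics/w36.png

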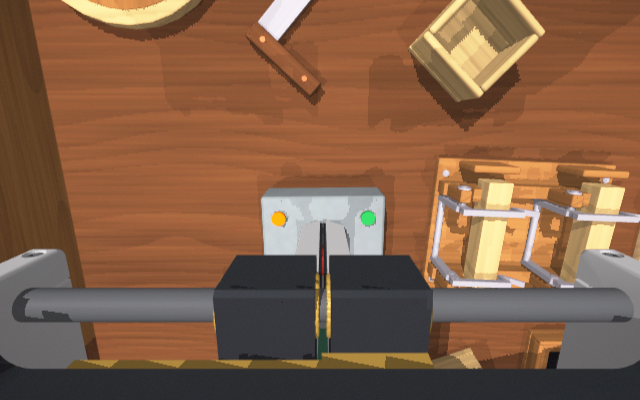

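View pics/s36.png

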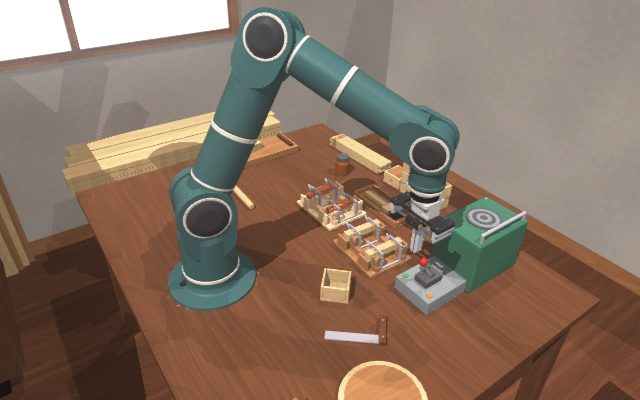

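```bash
python3 -c "
from h import *
im=load('w36.png')
a=ray(im,262,197,.05);b=ray(im,384,194,.05);print(a,b,(a+b)/2)
a=ray(im,279,218.5,.052);b=ray(im,368,218,.052);print(a,b,(a+b)/2)
"
```

```text
[ 0.45146471 -0.48996422  0.05      ] [ 0.44807017 -0.3554752   0.05      ] [ 0.44976744 -0.42271971  0.05      ]
[ 0.47568126 -0.47172779  0.052     ] [ 0.47509695 -0.37244271  0.052     ] [ 0.47538911 -0.42208525  0.052     ]
```

Request:
{"name": "carry_out", "arguments": {"commands": [[0,0,0,0,0,-0.02,0],[0,0,0,0,0,-0.045,0],[0,0,0,0,0,-0.065,0],[0,0,0,0,0,-0.077,0],[0,0,0,0,0,-0.077,0],[0,0,0,0.005,0,-0.077,0],[0,0,0,0.012,0,-0.077,0],[0,0,0,0.02,0,-0.077,0]]}}

```text
time_s: 50.25
ee_pos: [0.4585, -0.423, 0.1541]
orientation: [0.0, 3.14, -0.001]
wrist_force: [-0.5, -0.1, -0.2]
width: 0.0008
```

Request:
{"name": "carry_out", "arguments": {"commands": [[0,0,0,0.008,0,0,0],[0,0,0,0.016,0,0,0],[0,0,0,0.024,0,0,0],[0,0,0,0.032,0,0,0],[0,0,0,0.04,0,0,0],[0,0,0,0.048,0,0,0],[0,0,0,0.056,0,0,0],[0,0,0,0.064,0,0,0]]}}

```text
time_s: 51.05
ee_pos: [0.522, -0.4227, 0.153]
orientation: [-0.001, -3.141, -0.0]
wrist_force: [-0.5, -0.4, -1.3]
width: 0.0004
```

```bash
python3 -c "
from h import *
look(37,(40,290,130,490),None)
s=snap('side','s37.png'); a=cv2.imread('pics/s37.png'); cv2.imwrite('pics/s37z.png',cv2.resize(a[190:320,380:520],None,fx=4.5,fy=4.5,interpolation=cv2.INTER_CUBIC))
print(r.get_state()['q'].round(2))"
```

```text
[ 0.5221 -0.4227  0.1531] -0.0003
51.1 [ 0.5232 -0.4223  0.1529] [-1.000e-03  3.141e+00  0.000e+00] [ 0.5  0.8 -0.8] 0.0001
[ 0.23  0.64  0.59  1.57 -0.4   1.05  2.5 ]
```

View pics/s37z.png

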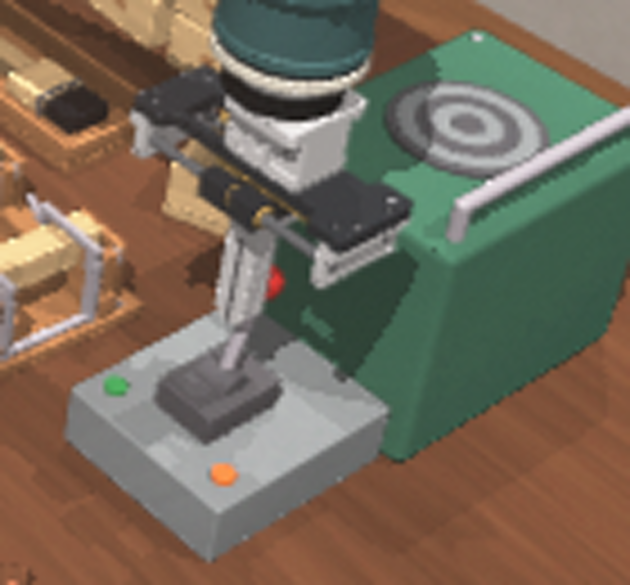

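Request:
{"name": "carry_out", "arguments": {"commands": [[0,0,0,0.004,0,0,0],[0,0,0,0.008,0,0,0],[0,0,0,0.011,0,0,0],[0,0,0,0.013,0,0,0],[0,0,0,0.015,0,0,0],[0,0,0,0.016,0,0,0],[0,0,0,0.016,0,0,0],[0,0,0,0.016,0,0,0]]}}

```text
time_s: 51.95
ee_pos: [0.5367, -0.4228, 0.1531]
orientation: [-0.001, -3.141, -0.0]
wrist_force: [-4.6, 0.8, 0.2]
width: -0.0001
```

Request:
{"name": "carry_out", "arguments": {"commands": [[0,0,0,0.001,0,0,0],[0,0,0,0.002,0,0,0],[0,0,0,0.003,0,0,0],[0,0,0,0.004,0,0,0],[0,0,0,0.004,0,0,0],[0,0,0,0.004,0,0,0],[0,0,0,0.004,0,0,0],[0,0,0,0.004,0,0,0]]}}

```text
time_s: 52.75
ee_pos: [0.5377, -0.423, 0.1529]
orientation: [-0.004, -3.136, -0.003]
wrist_force: [-23.9, 6.2, 11.1]
width: 0.0005
```

Request:
{"name": "carry_out", "arguments": {"commands": [[0,0,0,-0.006,0,0,0],[0,0,0,-0.014,0,0,0],[0,0,0,-0.03,0,0,0],[0,0,0,-0.06,0,0.01,0],[0,0,0,-0.09,0,0.04,0],[0,0,0,-0.1,0,0.08,0],[0,0,0,-0.1,0.03,0.12,0],[0,0,0,-0.12,0.07,0.16,0]]}}

```text
time_s: 53.55
ee_pos: [0.4252, -0.3591, 0.3083]
orientation: [0.001, 3.14, -0.002]
wrist_force: [0.2, 1.0, 2.3]
width: 0.0005
```

Request:
{"name": "carry_out", "arguments": {"commands": [[0,0,0,0.02,0.03,0,0],[0,0,0,0.04,0.07,0,0],[0,0,0,0.06,0.11,0,0],[0,0,0,0.08,0.15,0,0],[0,0,0,0.1,0.19,0,0],[0,0,0,0.12,0.22,0,0],[0,0,0,0.14,0.25,0,0],[0,0,0,0.14,0.25,0,0]]}}

```text
time_s: 54.35
ee_pos: [0.5667, -0.1046, 0.3061]
orientation: [-0.01, 3.141, 0.002]
wrist_force: [0.1, -0.4, 0.4]
width: 0.0004
```

```bash
python3 -c "
from h import *
look(38,(40,290,130,490),None)
s=snap('side','s38.png'); a=cv2.imread('pics/s38.png'); cv2.imwrite('pics/s38z.png',cv2.resize(a[160:320,290:480],None,fx=4.2,fy=3.7,interpolation=cv2.INTER_CUBIC))
snap('top','t38.png')"
```

```text
[ 0.5668 -0.1046  0.3062] 0.0061
54.4 [ 0.5655 -0.1073  0.3062] [-0.005  3.141  0.   ] [-1.2  0.3  0.6] 0.0004
```

View pics/w38.png

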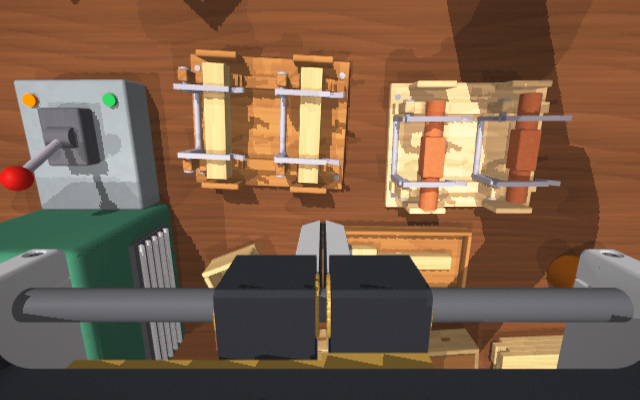

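View pics/s38z.png

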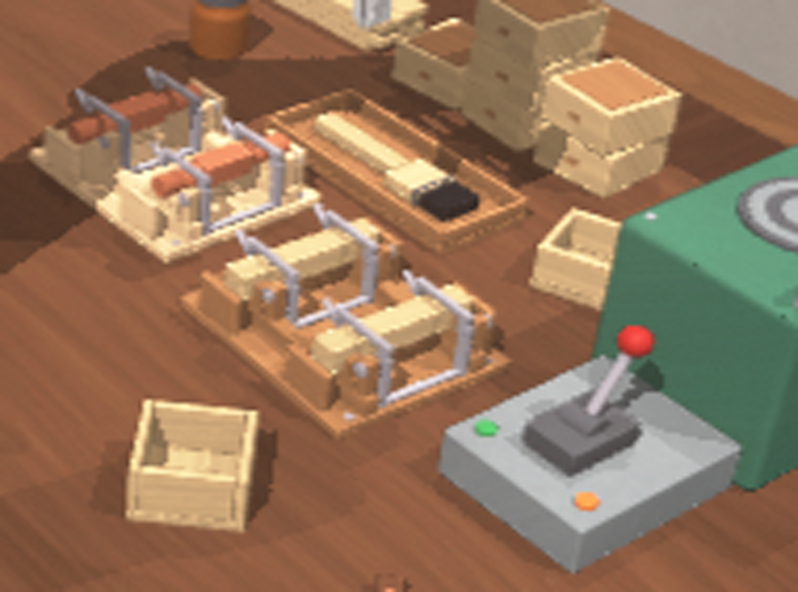

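View pics/t38.png

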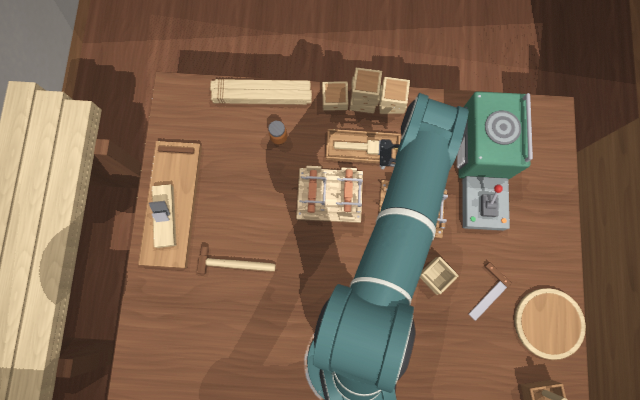

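```bash
python3 - <<'E'
from h import *
t=load('t38.png'); w=load('w38.png'); s=load('s38.png')
a=cv2.imread('pics/w38.png'); h_=cv2.cvtColor(a,cv2.COLOR_BGR2HSV); m=((h_[...,0]<6)|(h_[...,0]>174))&(h_[...,1]>190)&(h_[...,2]>110)
n,l,st,c=cv2.connectedComponentsWithStats(m.astype(np.uint8)); i=1+np.argmax(st[1:,4]); print(c[i],st[i])
k=[(t,(499,188)),(w,c[i]),(s,(441.2,252.4))]
h=lambda p: np.concatenate([proj(i,p)-np.array(u) for i,u in k]); q=least_squares(h,(.55,-.42,.14)); print('knob',q.x,h(q.x).round(1))
ps=(.5050,-.1792,-.041); pv=(.5346,.0973,.013)
b=cv2.resize(a[30:230,160:600],None,fx=1.8,fy=1.8,interpolation=cv2.INTER_CUBIC)
for p in (ps,pv):
    for y0 in (.059,-.059):
        for x in (-.04,.04):
            for yy,z in ((.039,.077),(.017,.060)):
                u=proj(w,tf(p,(x,y0+yy,z))); cv2.circle(b,(int((u[0]-160)*1.8),int((u[1]-30)*1.8)),2,(0,255,0),-1)
cv2.imwrite('pics/w38k.png',b)
E
```

```text
[ 13.67787611 177.99115044] [  0 166  27  25 565]
knob [ 0.55841552 -0.42323395  0.14311901] [ 0.1  0.4  0.   0.1  0.1 -0.1]
```

View pics/w38k.png

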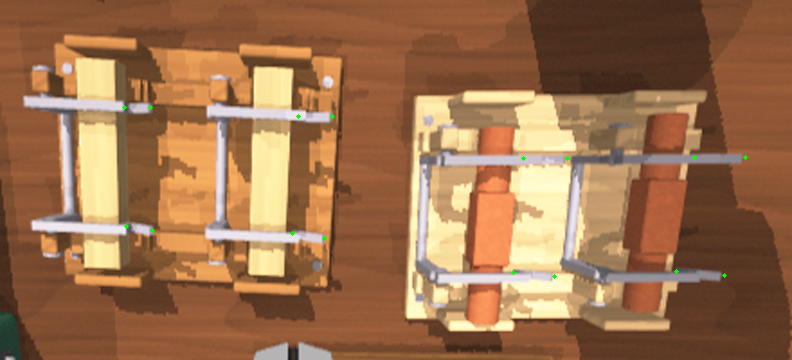

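```bash
python3 -c "
from rig import r
print(r.close_job())"
```

```text
the job is handed in; nothing more can be done
None
```

I carried out the whole job and handed it in at about 54 s of the 210 s; `close_job` gives no verdict.

- **Brush:** it lies flat in the tool tray. My first attempt to lift it failed because I raised the arm before the jaws had closed. I checked that the brush had not moved and gripped it again.
- **Parts:** all four were there. Both spindles are in the vee rack and both square bars are in the flat-notch rack, one to a bay, each slid in from the entry side and lowered behind its keeper.
- **Dryer:** I switched it on last. I pushed the lever against its stop at up to 24 N, and the knob measured x = 0.558 m, 76 mm from its off position, which matches fully on.

**Last checks:** in the final pictures all four keeper tips sit where a shut keeper should be, and all four parts lie centred. The brush is in the tray, the other things on the bench look unmoved, and the gripper was clear of everything. No check disagreed, but the keepers and seating were judged from pictures only, to about 1–2 mm. I saw no sign of a part being knocked aside or of the grip slackening.

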